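Load the grinding balls and hold up the tote

ROBOT

A 6-joint arm with a two-finger parallel gripper is mounted at the origin on the work surface. World frame = base frame: x ahead of the robot, y to its left, z up, the work surface at z = 0. Lengths are in m, angles in rad, forces in N, time in s.
With the tool pointing down it reaches from about 0.425 to 0.95 m from the base axis. Payload 3.5 kg.
Tool frame: the origin (TCP) lies at the very end of the fingers, on their centre line; the grasp point (between the pads) lies 19 mm behind it; z points along the fingers, y is the direction in which the jaws open and shut (so a half turn about z gives the same grasp; the last joint's range is limited). The gripper opens to 85 mm and grips with 20 to 120 N. Pads are 22 mm wide; open, the fingers measure 114 mm over their backs; the gripper's body (76 mm by 85 mm) begins 54 mm behind the grasp point. The pads swing forward as they close: fully open they stand 13 mm farther back than shut.
Start: joints at [1.192, 0.286, 1.577, -0, 1.279, -0.15], TCP at [0.153, 0.657, 0.203] pointing down, gripper open.
Joint ranges: [-2.77, 2.77], [-0.9, 2.22], [0.21, 2.48], [-1.53, 4.67], [0.24, 2.81], [-2.84, 2.84]. Speed limits (rad/s): [2.79, 2.79, 3.14, 3.14, 3.14, 3.14].

INTERFACE

Orientations are given as a unit quaternion [x, y, z, w].
In Python, from plant import get_state, read_camera, sign_off gives the robot as it stands.
- The arm moves only by the tool step_arm, never from a script. Its argument "targets" is a list that holds one entry, the list of rows, each a list of 5 numbers: the opening, from 0 (shut) to 1 (fully open), then the shift along the tool's x, y, z each as a share of 4 cm, from -1 to 1, then the turn about the tool's z as a share of 5 degrees, from -1 to 1. A call has 1 to 10 rows; each row shifts and turns the commanded pose from where the row before left it, along the tool's axes as they then stand; what a row does not reach is not made up. A row lasts 1/12 s, in which the tool goes at most 41.7 mm and 7.16 degrees, less where a joint would pass 70% of its speed; a pose out of reach is approached as far as the arm can. A call with a number of a shift or a turn outside -1 to 1 is refused whole. A call with a gripper value outside its range is refused whole. The fingers move at their own pace and stop on an object; "squeeze" is the grip in N (left out, the last holds). Time passes only in rows, so rows that do not move let the fingers close. It gives the time, the measured TCP pose, the force and the opening at its end, in the units of the state.
- get_state(): the state, without advancing time (a new reading comes with each control period).
- read_camera(name): name is "side" or "top"; returns a dict with "pixels" (400x640x3 uint8, red, green, blue), "range_z" (400x640 float32, m along the optical axis (not along the pixel's ray), 0 where there is no reading), "mtx" (3x3 intrinsics, pixels), "k1" (the pictures are not rectified: a ray, as slopes to the right and down, at radius r is drawn at 1 + k1 r^2 times it, then the intrinsics apply), "rvec" (rotation vector, rad) and "tvec" (3), from world to camera coordinates, as OpenCV has them. Camera axes: x right, y down, z forward; pixel columns grow to the right and rows downward; lengths in m; the calibration is good to about 2 mm. A picture is of the moment at which its call begins.
- sign_off(): hands the job in, once; it reports no verdict.
The state is a dict: "time": time; "qpos": joint angles; "dq": joint speeds; "joint_efforts": joint torques, N m; "eef_pos": TCP position; "tcp_rot": TCP orientation; "contact_force": force on the tool from outside, world axes, zero at the start; "wrist_torque": the same for the moment, N m; "opening": opening from 0.0 (shut) to 1.0 (fully open).
Only numpy, scipy, OpenCV 4.12 (cv2) and the standard library are available. Lean on these libraries where they do the work, as an engineer would, in place of code of your own. Each camera call takes 0.05 s, during which the arm holds its last target.

TASK

Tip the six grinding balls out of the tapered steel cup into the aluminium tote, and stand the empty cup upright back on the bench. Then take the tote by its grip bar, lift it straight off the dock by at least 10 cm and finish while holding it there, steady and level with all six balls inside, so that a colleague can slide the next job underneath; leave everything else where it is.

Things in the scene. Friction and masses are not known exactly. Their poses are not given: they have to be found in the camera images.
- carrier: aluminium tote standing on the dock: open rectangular tray, outside 170 mm (its x) by 120 mm (its y), walls 45 mm high and 4 mm thick, floor 4 mm thick, about 0.45 kg empty. A black grip bar spans the open top along its y, over the middle (x = 0): 12 mm thick in x, 120 mm long in y, from 50 to 72 mm above the underside, joined to the two end walls (y = +-58 mm) by uprights; below the bar the tray is open and free. Origin: centre of the underside; z up.
- carrier_bar (a point): middle of the tote's grip bar, 61 mm above the tote's underside; the tote balances here. Same axes as the tote: the bar runs along y.
- dock: fixed grey plate 200 x 150 x 20 mm with low black stops round its edge (up to 30 mm above the bench); the tote stands loosely on it, 20 mm above the bench, axes parallel. Origin: centre of the underside; x along the 200 mm side.
- cup: steel cup, taller than wide, tapered: outside diameter 44 mm at the foot, 69 mm at the rim, 65 mm high, wall 3 mm, floor 4 mm, 0.09 kg. Holds the six balls (filled to about half height) and stands upright on the bench to the left or the right of the dock. Origin: centre of the underside; z up through the mouth. Its walls flare by 11 degrees; the smooth balls roll out once it is tipped 90 to 100 degrees from upright.
- cup_rim (a point): centre of the cup's mouth, 65 mm above its underside.
- beaker: bystander: low, wide steel beaker, empty, 72 mm across and 50 mm high, on the other side of the dock from the cup. Origin: centre of the underside.
- bottle: bystander: closed amber glass bottle, 60 mm across, 140 mm high, beyond the dock. Origin: centre of the underside. Beyond it, along the far edge of the bench (from x = 0.68 m), stands fixed equipment up to 125 mm high; at the left side a pipette stand, 300 mm high, at about x 0.38, y 0.63 m.
- jar: bystander: closed white plastic jar, 64 mm across, 80 mm high, beyond the dock. Origin: centre of the underside. On the right side of the bench (beyond y = -0.50 m) stands a fixed balance, 72 mm high.
- timer: bystander: small white bench timer, 55 x 65 x 20 mm, lying between the robot and the left end of the dock. Origin: centre of the underside.
- ball0: one of six alike white ceramic grinding balls, 16 mm across, 13 g, smooth, at first in the cup. Origin: its centre.
- ball1: one of six alike white ceramic grinding balls, 16 mm across, 13 g, smooth, at first in the cup. Origin: its centre.
- ball2: one of six alike white ceramic grinding balls, 16 mm across, 13 g, smooth, at first in the cup. Origin: its centre.
- ball3: one of six alike white ceramic grinding balls, 16 mm across, 13 g, smooth, at first in the cup. Origin: its centre.
- ball4: one of six alike white ceramic grinding balls, 16 mm across, 13 g, smooth, at first in the cup. Origin: its centre.
- ball5: one of six alike white ceramic grinding balls, 16 mm across, 13 g, smooth, at first in the cup. Origin: its centre.
There are look-alikes about, which are no part of the job. Leave any pink look-alike of the carrier alone.

How it is judged:
By the outcome, as a careful person would: the job done as asked, in the order asked, and still so for the second after the job is handed in, while the arm keeps its last pose, push and grip.
It also fails if it takes over 67 s, if anything falls off the work surface, if the arm or the gripper's body presses on something with over 40 N, if the wrist force passes 120 N, or if a joint passes its speed limit or range.

## Working session

There is one attempt and no reset: what is moved stays moved. The work goes in short steps, Python scripts to look and compute and a tool call to move; the robot and the scene stay as the last step left them, time stands still between calls to the robot, and variables do not carry over. Pictures are saved under pics/ and viewed, and the job is handed in when it is done.

Besides the shell and the picture viewer there is one more tool, called after "Request:" as name(argument=value, ...), one argument or row to a line, values as JSON. step_arm: Moves the arm, as the interface text tells. Shift numbers are shares of 4 cm and turn numbers shares of 5 degrees, none past 1 either way. Its arguments: {"type":"object","properties":{"targets":{"type":"array"},"squeeze":{"type":"number"}},"required":["targets"]}

```bash
ls -la; mkdir -p pics; cat > h.py <<'E'
import numpy as np, cv2
from scipy.spatial.transform import Rotation as R
from plant import get_state, read_camera, sign_off
def grab(n,tag):
    d=read_camera(n); np.savez(f'{tag}.npz',**d); cv2.imwrite(f'pics/{tag}.png',d['pixels'][:,:,::-1]); return d
def load(tag): return dict(np.load(f'{tag}.npz'))
def undist(d,u,v):
    K=d['mtx']; k=float(d['k1'])
    p=cv2.undistortPoints(np.array([[[u,v]]],float),K,np.array([k,0,0,0,0.]))[0,0]
    return p
def ray(d,u,v):
    p=undist(d,u,v); Rm=cv2.Rodrigues(np.array(d['rvec'],float))[0]; t=np.array(d['tvec'],float).ravel()
    return -Rm.T@t, Rm.T@np.array([p[0],p[1],1.])
def depthpt(d,u,v):
    c,r=ray(d,u,v); return c+r*d['range_z'][int(round(v)),int(round(u))]
def atz(d,u,v,z):
    c,r=ray(d,u,v); return c+r*(z-c[2])/r[2]
def tri(d1,p1,d2,p2):
    a,r=ray(d1,*p1); b,s=ray(d2,*p2)
    A=np.stack([r,-s],1); x=np.linalg.lstsq(A,b-a,rcond=None)[0]
    P,Q=a+r*x[0],b+s*x[1]; return (P+Q)/2,np.linalg.norm(P-Q)
def proj(d,P):
    return cv2.projectPoints(np.array([P],float),np.array(d['rvec'],float),np.array(d['tvec'],float),d['mtx'],np.array([float(d['k1']),0,0,0,0.]))[0].ravel()
def cloud(d):
    K=d['mtx']; h,w=d['range_z'].shape
    uv=np.stack(np.meshgrid(np.arange(w),np.arange(h)),-1).reshape(-1,1,2).astype(float)
    p=cv2.undistortPoints(uv,K,np.array([float(d['k1']),0,0,0,0.]))[:,0]
    z=d['range_z'].reshape(-1,1); X=np.hstack([p*z,z])
    Rm=cv2.Rodrigues(np.array(d['rvec'],float))[0]; t=np.array(d['tvec'],float).ravel()
    return ((X-t)@Rm).reshape(h,w,3)
E
python3 - <<'E'
from h import *
s=get_state(); print(s); print(R.from_quat(s['tcp_rot']).as_matrix().round(3))
for n in('side','top'):
    d=grab(n,n+'0'); print(n,d['mtx'],d['k1'],ray(d,320,200))
E
```

```text
total 12
drwxr-xr-x  3 agent agent 4096 Dec  7 02:30 .
drwxr-xr-x 23 root  root  4096 Dec  7 02:30 ..
drwxr-xr-x  2 agent agent 4096 Dec  7 02:30 pics
{'time': 0.0, 'qpos': array([ 1.19203151e+00,  2.87194035e-01,  1.57819595e+00, -6.74621045e-06,
        1.27861283e+00, -1.49973098e-01]), 'dq': array([-0.00172972,  0.00116528, -0.00039098, -0.00068795, -0.0020318 ,
       -0.00098896]), 'joint_efforts': array([ 2.97727738e-04, -4.05980122e+01, -2.92626089e+01, -4.72211480e-05,
        5.77806146e-03,  9.13120140e-07]), 'eef_pos': array([0.15277009, 0.65672775, 0.2011181 ]), 'tcp_rot': array([ 1.14145464e-01,  9.93463316e-01, -1.16405596e-03, -3.11770755e-04]), 'contact_force': array([-0.47627926, -0.09811371,  0.3008702 ]), 'wrist_torque': array([-0.00135354, -0.06246593,  0.0017857 ]), 'opening': 1.0007158195106878}
[[-0.974  0.227 -0.001]
 [ 0.227  0.974 -0.002]
 [ 0.    -0.002 -1.   ]]
side [[472.94046949   0.         325.05511925]
 [  0.         472.94046949 193.75452624]
 [  0.           0.           1.        ]] -0.09055548794372927 (array([ 0.07305148, -0.91255548,  0.73394309]), array([ 0.36857585,  0.74566211, -0.55536341]))
top [[513.47727968   0.         321.06656409]
 [  0.         513.47727968 203.36451201]
 [  0.           0.           1.        ]] -0.16311204717568487 (array([ 0.46763958, -0.01482192,  1.13066503]), array([ 0.06215426,  0.02882219, -0.99767398]))
```

View pics/side0.png

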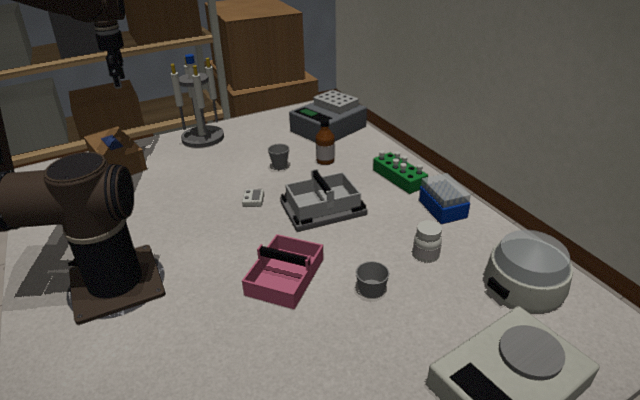

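View pics/top0.png

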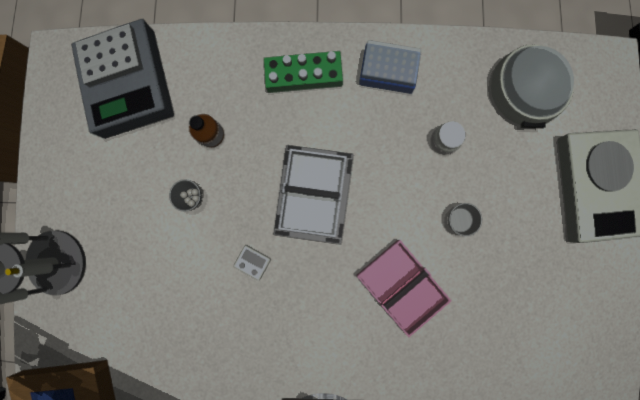

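```bash
python3 - <<'E'
from h import *
t=load('top0'); s=load('side0')
c=lambda d,n,x0,y0,x1,y1,k: cv2.imwrite(f'pics/{n}.png',cv2.resize(d['pixels'][y0:y1,x0:x1,::-1],None,fx=k,fy=k,interpolation=cv2.INTER_CUBIC))
c(t,'top0z',150,100,370,280,3.6); c(s,'side0z',230,130,390,250,5)
E
```

```text
(no output)
```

View pics/top0z.png

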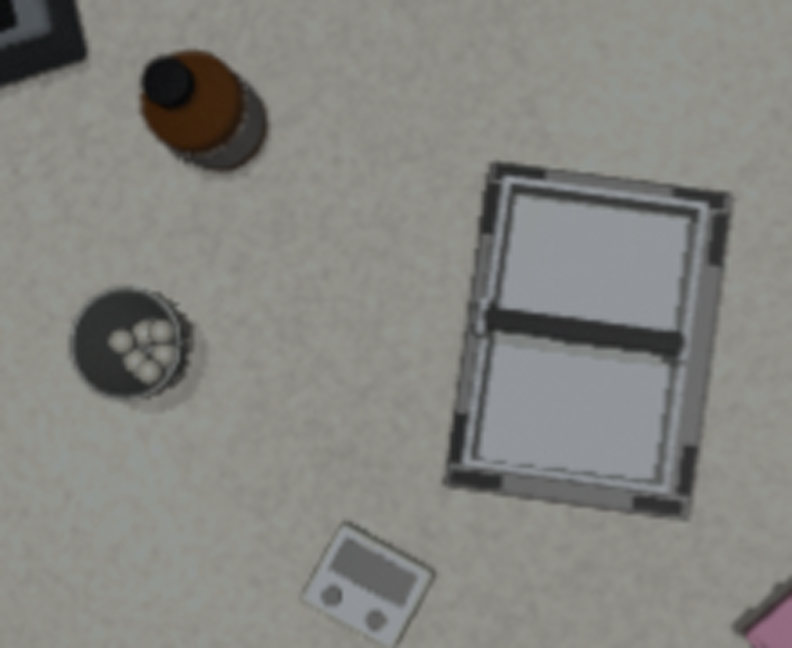

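View pics/side0z.png

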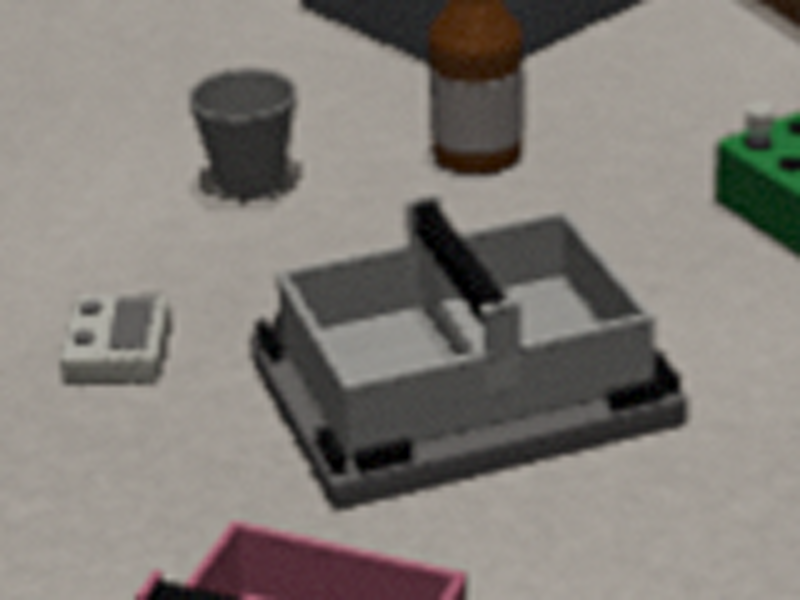

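```bash
python3 - <<'E'
from h import *
t=load('top0'); s=load('side0')
def fitc(P):
    A=np.c_[2*P[:,:2],np.ones(len(P))]; x=np.linalg.lstsq(A,(P[:,:2]**2).sum(1),rcond=None)[0]
    return x[:2],np.sqrt(x[2]+x[0]**2+x[1]**2)
for d,n,b in((t,'top',(150,160,225,235)),(s,'side',(262,135,297,175))):
    C=cloud(d)[b[1]:b[3],b[0]:b[2]].reshape(-1,3)
    M=C[(C[:,2]>.059)&(C[:,2]<.072)]; c,r=fitc(M); print(n,'rim',len(M),c.round(4),r.round(4),M[:,2].mean().round(4))
# rim centre by triangulation of ellipse centres read: top crop (127,343)/3.6+..., side (243,97)/5
print('cup tri',tri(t,(150+127/3.6,100+343/3.6),s,(230+243/5,130+97/5)))
# tote bar ends top: (487,322),(682,343) ; side bar ends top (425,205),(490,300)
for a,b in (((488,318),(425,208)),((683,340),(492,297))):
    print('bar end',tri(t,(150+a[0]/3.6,100+a[1]/3.6),s,(230+b[0]/5,130+b[1]/5)))
# clouds: bar, walls
for d,n,b in((t,'top',(270,140,360,245)),(s,'side',(280,165,370,230))):
    C=cloud(d)[b[1]:b[3],b[0]:b[2]].reshape(-1,3)
    M=C[(C[:,2]>.084)&(C[:,2]<.1)]; m=M.mean(0); w=np.linalg.svd(M[:,:2]-m[:2],full_matrices=False)[2][0]
    print(n,'bar',len(M),m.round(4),w.round(3),np.percentile(M[:,2],[5,50,95]).round(4))
    M=C[(C[:,2]>.059)&(C[:,2]<.069)]; print(' wall minAreaRect',cv2.minAreaRect(M[:,:2].astype(np.float32)),np.median(M[:,2]))
C=cloud(t)
for n,b,z in(('bottle',(185,110,225,150),(.1,.16)),('jar',(430,118,472,158),(.07,.09)),('beaker',(440,198,485,240),(.044,.055)),('timer',(230,240,275,285),(.014,.025))):
    Q=C[b[1]:b[3],b[0]:b[2]].reshape(-1,3);M=Q[(Q[:,2]>z[0])&(Q[:,2]<z[1])];print(n,len(M),M.mean(0).round(3),M.min(0).round(3),M.max(0).round(3))
E
```

```text
top rim 199 [0.5393 0.3033] 0.0323 0.0648
side rim 105 [0.5379 0.3037] 0.0324 0.063
cup tri (array([0.53842988, 0.30367771, 0.06013184]), np.float64(0.0015448221779341665))
bar end (array([0.55490553, 0.08650583, 0.08650347]), np.float64(0.0008567747119232839))
bar end (array([ 0.54104693, -0.02309856,  0.09468024]), np.float64(0.006888513853900209))
top bar 377 [0.5495 0.032  0.0922] [0.12  0.993] [0.0882 0.0923 0.0953]
 wall minAreaRect ((0.5502738952636719, 0.031818829476833344), (0.12025812268257141, 0.17073139548301697), 83.15701293945312) 0.06513700296471069
side bar 169 [0.5465 0.0285 0.0905] [-0.109 -0.994] [0.0855 0.0912 0.0937]
 wall minAreaRect ((0.548583984375, 0.03318729251623154), (0.12723881006240845, 0.17196929454803467), 83.44416046142578) 0.06346421945010057
bottle 357 [0.677 0.261 0.122] [0.657 0.243 0.1  ] [0.702 0.284 0.146]
jar 582 [ 0.675 -0.255  0.08 ] [ 0.647 -0.283  0.07 ] [ 0.704 -0.228  0.086]
beaker 194 [ 0.501 -0.296  0.049] [ 0.467 -0.328  0.044] [ 0.535 -0.256  0.055]
timer 692 [0.398 0.163 0.021] [0.363 0.125 0.014] [0.434 0.202 0.025]
```

```bash
cat >> h.py <<'E'
def go(*tg, yaw=None):
    """print tool-axis shares from present pose to each target in turn"""
    s=get_state(); p=np.array(s['eef_pos']); Rm=R.from_quat(s['tcp_rot']).as_matrix()
    print('now t',round(s['time'],2),p.round(4),'yaw_x',np.degrees(np.arctan2(Rm[1,0],Rm[0,0])).round(2),'tilt',np.degrees(np.arccos(-Rm[2,2])).round(2),'F',s['contact_force'].round(1),'open',round(s['opening'],3))
    if yaw is not None:
        y0=np.degrees(np.arctan2(Rm[1,0],Rm[0,0])); dy=(yaw-y0+180)%360-180; print('turn shares',round(-dy/5,2))
    for q in tg:
        d=Rm.T@(np.array(q)-p)/.04; print(q,'shares',d.round(2),'rows',round(np.linalg.norm(d)/1.04,1)); p=np.array(q)
E
python3 - <<'E'
from h import *
go((.30,.42,.2),(.539,.3035,.12),(.539,.3035,.01),yaw=173.1)
E
```

```text
now t 0.1 [0.1528 0.6568 0.2013] yaw_x 166.89 tilt 0.12 F [ 0.5  0.  -0. ] open 0.997
turn shares -1.24
(0.3, 0.42, 0.2) shares [-4.93 -4.93  0.04] rows 6.7
(0.539, 0.3035, 0.12) shares [-6.48 -1.48  2.  ] rows 6.7
(0.539, 0.3035, 0.01) shares [-0.    0.01  2.75] rows 2.6
```

Request:
step_arm(
  targets=[
    [[1,-0.3,-0.3,0,0],[1,-0.5,-0.5,0,0],[1,-0.6,-0.6,0,0],[1,-0.65,-0.65,0,0],[1,-0.65,-0.65,0,0],[1,-0.65,-0.65,0,0],[1,-0.6,-0.6,0,0],[1,-0.5,-0.5,0,0],[1,-0.5,-0.4,0,0],[1,-0.5,-0.15,0,0]],
  ],
  squeeze=20,
)

```text
time: 0.93
eef_pos: [0.32, 0.4109, 0.202]
tcp_rot: [0.115, 0.993, -0.001, -0.0]
contact_force: [-0.1, 1.2, 0.3]
opening: 1.0
```

```bash
python3 - <<'E'
from h import *
go((.539,.3035,.12),(.539,.3035,.01),yaw=173.1)
E
```

```text
now t 0.93 [0.32   0.4109 0.202 ] yaw_x 166.84 tilt 0.09 F [-0.1  1.2  0.3] open 1.0
turn shares -1.25
(0.539, 0.3035, 0.12) shares [-5.94 -1.36  2.05] rows 6.2
(0.539, 0.3035, 0.01) shares [-0.    0.    2.75] rows 2.6
```

Request:
step_arm(
  targets=[
    [[1,-0.6,-0.15,0,0],[1,-0.7,-0.15,0,0],[1,-0.8,-0.2,0.2,0],[1,-0.8,-0.2,0.3,0],[1,-0.8,-0.2,0.35,0],[1,-0.8,-0.2,0.4,0],[1,-0.7,-0.15,0.4,0],[1,-0.4,-0.05,0.3,0],[1,0,0,0,-0.6],[1,0,0,0,-0.65]],
  ],
)

```text
time: 1.77
eef_pos: [0.5263, 0.3103, 0.1221]
tcp_rot: [0.06, 0.998, -0.001, -0.002]
contact_force: [-0.6, 0.4, 0.5]
opening: 0.996
```

```bash
python3 - <<'E'
from h import *
go((.539,.3035,.12),(.539,.3035,.01),yaw=173.1)
d=grab('top','top1');grab('side','side1')
E
```

```text
now t 1.77 [0.5263 0.3103 0.1221] yaw_x 173.16 tilt 0.23 F [-0.6  0.4  0.5] open 0.996
turn shares 0.01
(0.539, 0.3035, 0.12) shares [-0.34 -0.13  0.05] rows 0.3
(0.539, 0.3035, 0.01) shares [-0.01  0.01  2.75] rows 2.6
```

View pics/side1.png

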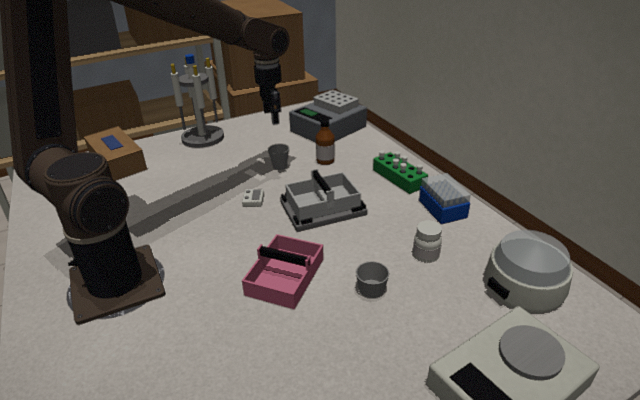

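Request:
step_arm(
  targets=[
    [[1,-0.34,-0.13,0,0],[1,0,0,0.4,0],[1,0,0,0.5,0],[1,0,0,0.5,0],[1,0,0,0.5,0],[1,0,0,0.5,0],[1,0,0,0.3,0],[1,0,0,0.1,0],[1,0,0,0,0]],
  ],
)

```text
time: 2.62
eef_pos: [0.5388, 0.3045, 0.0114]
tcp_rot: [0.06, 0.998, -0.0, -0.001]
contact_force: [0.1, -0.2, -0.1]
opening: 1.0
```

```bash
python3 - <<'E'
from h import *
go((.539,.3035,.01),yaw=173.1)
d=grab('top','top2');e=grab('side','side2')
a=cv2.resize(d['pixels'][140:250,130:260],(640,542));b=cv2.resize(e['pixels'][90:190,220:340],(640,533))
cv2.imwrite('pics/s2z.png',b[:,:,::-1]);cv2.imwrite('pics/t2z.png',a[:,:,::-1])
E
```

```text
now t 2.62 [0.5388 0.3045 0.0114] yaw_x 173.11 tilt 0.12 F [ 0.1 -0.2 -0.1] open 1.0
turn shares 0.0
(0.539, 0.3035, 0.01) shares [-0.01 -0.02  0.04] rows 0.0
```

View pics/s2z.png

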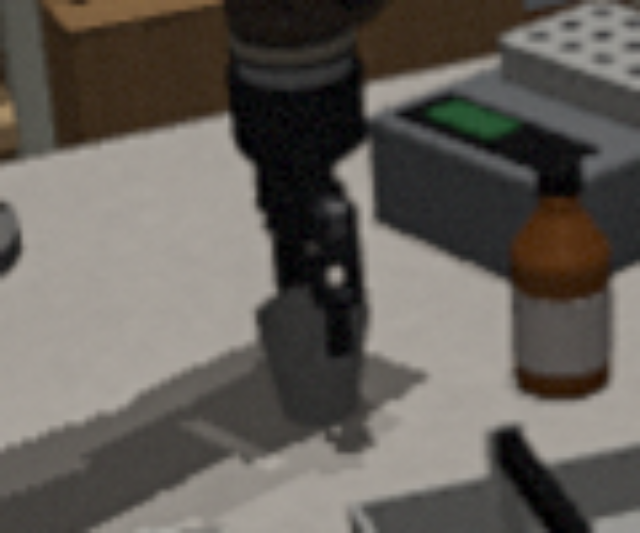

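View pics/t2z.png

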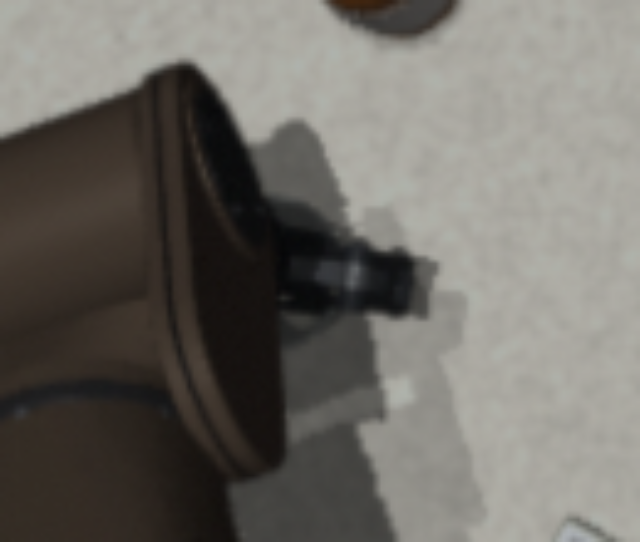

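Request:
step_arm(
  targets=[
    [[0,0,0,0,0],[0,0,0,0,0],[0,0,0,0,0],[0,0,0,0,0],[0,0,0,0,0],[0,0,0,0,0]],
  ],
  squeeze=25,
)

```text
time: 3.22
eef_pos: [0.5408, 0.3053, 0.0148]
tcp_rot: [0.06, 0.998, 0.0, 0.002]
contact_force: [-0.2, -1.1, 5.8]
opening: 0.771
```

```bash
python3 - <<'E'
from h import *
go((.539,.3035,.05))
E
```

```text
now t 3.22 [0.5408 0.3053 0.0148] yaw_x 173.15 tilt 0.19 F [-0.2 -1.1  5.8] open 0.771
(0.539, 0.3035, 0.05) shares [ 0.04 -0.05 -0.88] rows 0.8
```

Request:
step_arm(
  targets=[
    [[1,0,0,0,0],[1,0,0,0,0],[1,0,0,0.1,0],[1,0,0,0.1,0],[1,0,0,0,0],[0,0,0,0,0],[0,0,0,0,0],[0,0,0,0,0],[0,0,0,0,0],[0,0,0,0,0]],
  ],
  squeeze=20,
)

```text
time: 4.05
eef_pos: [0.5392, 0.3049, 0.0044]
tcp_rot: [0.06, 0.998, 0.0, -0.0]
contact_force: [0.1, 1.1, -1.6]
opening: 0.773
```

Request:
step_arm(
  targets=[
    [[0,0,0,0,0],[0,0,0,0,0]],
  ],
)

```text
time: 4.22
eef_pos: [0.5392, 0.3049, 0.0044]
tcp_rot: [0.06, 0.998, 0.0, -0.0]
contact_force: [-0.1, 0.3, -0.2]
opening: 0.774
```

```bash
python3 - <<'E'
from h import *
go((.539,.3035,.05))
e=grab('side','side3')
b=cv2.resize(e['pixels'][120:180,250:322],(720,600))
cv2.imwrite('pics/s3z.png',b[:,:,::-1])
E
```

```text
now t 4.22 [0.5392 0.3049 0.0044] yaw_x 173.14 tilt 0.01 F [-0.1  0.3 -0.2] open 0.774
(0.539, 0.3035, 0.05) shares [ 0.   -0.04 -1.14] rows 1.1
```

View pics/s3z.png

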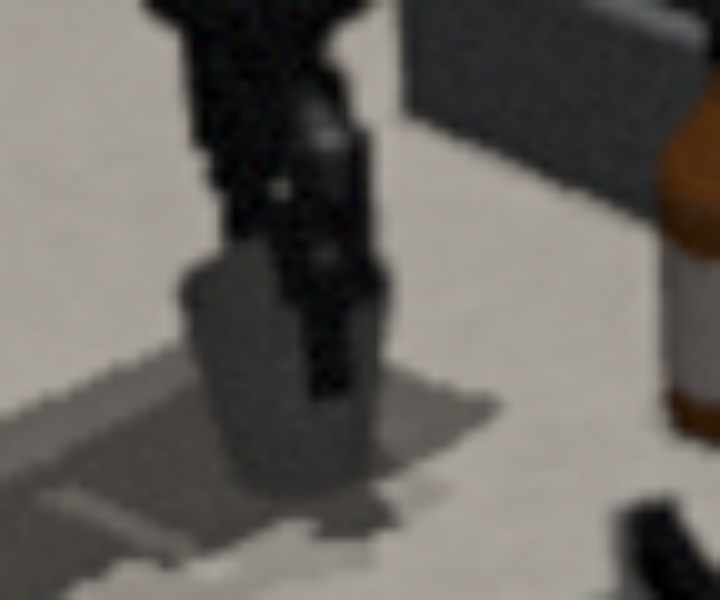

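Request:
step_arm(
  targets=[
    [[1,0,0,0,0],[1,0,0,0,0],[1,0,0,-0.3,0],[1,0,0,-0.4,0],[1,0,0,0,0],[0,0,0,0,0],[0,0,0,0,0],[0,0,0,0,0],[0,0,0,0,0],[0,0,0,0,0]],
  ],
  squeeze=30,
)

```text
time: 5.1
eef_pos: [0.5422, 0.3083, 0.0358]
tcp_rot: [0.061, 0.998, 0.004, 0.003]
contact_force: [0.2, 6.9, 10.0]
opening: 0.298
```

```bash
python3 - <<'E'
from h import *
go((.539,.3035,.05))
e=grab('side','side4')
b=cv2.resize(e['pixels'][120:180,250:322],(720,600))
cv2.imwrite('pics/s4z.png',b[:,:,::-1])
E
```

```text
now t 5.1 [0.5422 0.3083 0.0358] yaw_x 173.03 tilt 0.61 F [ 0.2  6.9 10. ] open 0.298
(0.539, 0.3035, 0.05) shares [ 0.06 -0.13 -0.36] rows 0.4
```

View pics/s4z.png

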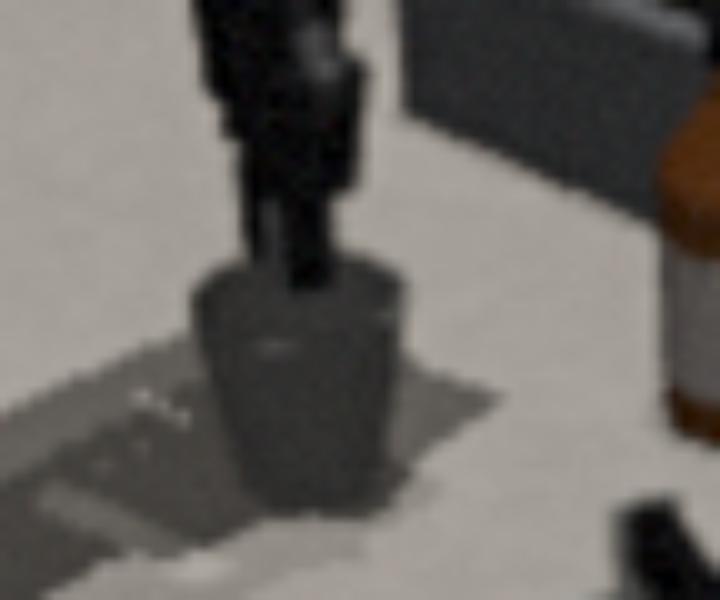

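```bash
python3 - <<'E'
from h import *
e=load('side4'); 
for z in (.0358,.055,.065,.08): 
    p=proj(e,(.5422,.3083,z)); print(z,((p-[250,120])*10).round())
for z in (0,.065):
    p=proj(e,(.539,.3035,z)); print('cup',z,((p-[250,120])*10).round())
e=load('side3')
for y in(.3035-.034,.3035+.034):
  for z in (.0044,.0174,.03,.065): 
    p=proj(e,(.539,y,z)); print(y,z,((p-[250,120])*10).round())
E
```

```text
0.0358 [299. 355.]
0.055 [295. 300.]
0.065 [293. 271.]
0.08 [289. 227.]
cup 0 [304. 464.]
cup 0.065 [289. 280.]
0.26949999999999996 0.0044 [347. 499.]
0.26949999999999996 0.0174 [344. 462.]
0.26949999999999996 0.03 [341. 426.]
0.26949999999999996 0.065 [334. 325.]
0.3375 0.0044 [261. 406.]
0.3375 0.0174 [258. 370.]
0.3375 0.03 [255. 335.]
0.3375 0.065 [247. 236.]
```

```bash
python3 - <<'E'
from h import *
for tag in('side2','side3','side4'):
    e=load(tag); C=cloud(e); px=e['pixels'].astype(int)
    b=C[90:185,240:330]; m=(px[90:185,240:330].max(-1)<45)&(b[...,2]>.005)
    Q=b[m]; Q=Q[(abs(Q[:,0]-.54)<.08)&(abs(Q[:,1]-.30)<.1)]
    print(tag)
    for z0 in np.arange(.01,.13,.01):
        S=Q[(Q[:,2]>=z0)&(Q[:,2]<z0+.01)]
        if len(S)>2: print(' z',z0.round(2),len(S),'x',S[:,0].min().round(3),S[:,0].max().round(3),'y',S[:,1].min().round(3),S[:,1].max().round(3))
E
```

```text
side2
 z 0.02 3 x 0.512 0.547 y 0.282 0.302
 z 0.03 5 x 0.51 0.549 y 0.277 0.303
 z 0.05 14 x 0.506 0.57 y 0.258 0.354
 z 0.06 43 x 0.505 0.554 y 0.248 0.353
 z 0.07 33 x 0.525 0.547 y 0.245 0.354
 z 0.08 23 x 0.526 0.545 y 0.246 0.354
 z 0.09 14 x 0.522 0.543 y 0.25 0.357
 z 0.1 36 x 0.517 0.541 y 0.23 0.377
 z 0.11 43 x 0.518 0.543 y 0.227 0.372
 z 0.12 32 x 0.516 0.539 y 0.234 0.373
side3
 z 0.01 6 x 0.513 0.548 y 0.278 0.298
 z 0.02 5 x 0.517 0.551 y 0.278 0.298
 z 0.04 11 x 0.508 0.566 y 0.265 0.335
 z 0.05 31 x 0.513 0.562 y 0.254 0.338
 z 0.06 32 x 0.514 0.561 y 0.255 0.342
 z 0.07 20 x 0.524 0.543 y 0.258 0.344
 z 0.08 18 x 0.522 0.54 y 0.24 0.347
 z 0.09 47 x 0.518 0.544 y 0.236 0.369
 z 0.1 32 x 0.519 0.54 y 0.241 0.362
 z 0.11 46 x 0.518 0.538 y 0.236 0.362
 z 0.12 50 x 0.518 0.552 y 0.237 0.366
side4
 z 0.01 4 x 0.517 0.546 y 0.273 0.285
 z 0.02 5 x 0.512 0.551 y 0.272 0.294
 z 0.03 4 x 0.511 0.55 y 0.27 0.297
 z 0.04 7 x 0.509 0.554 y 0.266 0.323
 z 0.05 13 x 0.507 0.569 y 0.264 0.331
 z 0.06 13 x 0.505 0.537 y 0.291 0.33
 z 0.07 20 x 0.53 0.545 y 0.28 0.329
 z 0.08 20 x 0.531 0.543 y 0.279 0.326
 z 0.09 22 x 0.529 0.542 y 0.279 0.328
 z 0.1 15 x 0.526 0.543 y 0.282 0.333
 z 0.11 28 x 0.523 0.551 y 0.26 0.348
 z 0.12 24 x 0.522 0.544 y 0.26 0.334
```

```bash
python3 - <<'E'
from h import *
e=grab('side','side5');s=get_state();print(s['contact_force'],s['wrist_torque'],s['opening'])
b=cv2.resize(e['pixels'][100:175,245:325],(800,750))[:600]
b=np.clip(b.astype(float)*2.2,0,255).astype(np.uint8)
cv2.imwrite('pics/s5z.png',b[:,:,::-1])
E
```

```text
[0.17533233 6.81394477 8.52360451] [ 1.23233002 -0.03341711 -0.04829847] 0.11474774219683344
```

View pics/s5z.png

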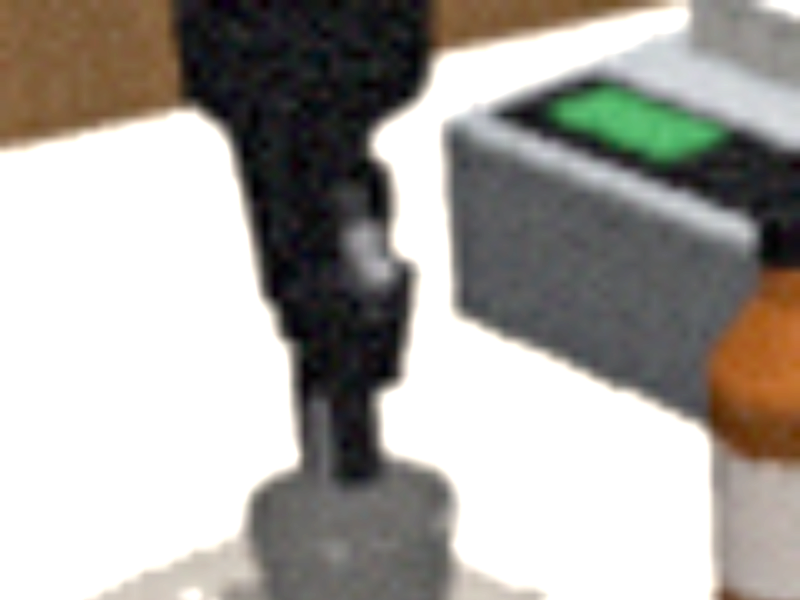

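Request:
step_arm(
  targets=[
    [[0.15,0,0,-0.3,0],[0.15,0,0,-0.5,0],[0.15,0,0,-0.5,0],[0.15,0,0,-0.5,0],[0.15,0,0,0,0]],
  ],
)

```text
time: 5.62
eef_pos: [0.5415, 0.3056, 0.1089]
tcp_rot: [0.06, 0.998, 0.001, 0.003]
contact_force: [0.7, -0.7, 0.9]
opening: 0.15
```

```bash
python3 - <<'E'
from h import *
go((.539,.3035,.05))
e=grab('side','side6')
b=cv2.resize(e['pixels'][100:175,245:325],(640,600))
b=np.clip(b.astype(float)*2.,0,255).astype(np.uint8)
cv2.imwrite('pics/s6z.png',b[:,:,::-1])
e=grab('top','top6')
b=cv2.resize(e['pixels'][150:240,140:250],(733,600))
b=np.clip(b.astype(float)*1.5,0,255).astype(np.uint8)
cv2.imwrite('pics/t6z.png',b[:,:,::-1])
E
```

```text
now t 5.62 [0.5415 0.3056 0.1089] yaw_x 173.15 tilt 0.37 F [ 0.7 -0.7  0.9] open 0.15
(0.539, 0.3035, 0.05) shares [ 0.06 -0.06  1.47] rows 1.4
```

View pics/s6z.png

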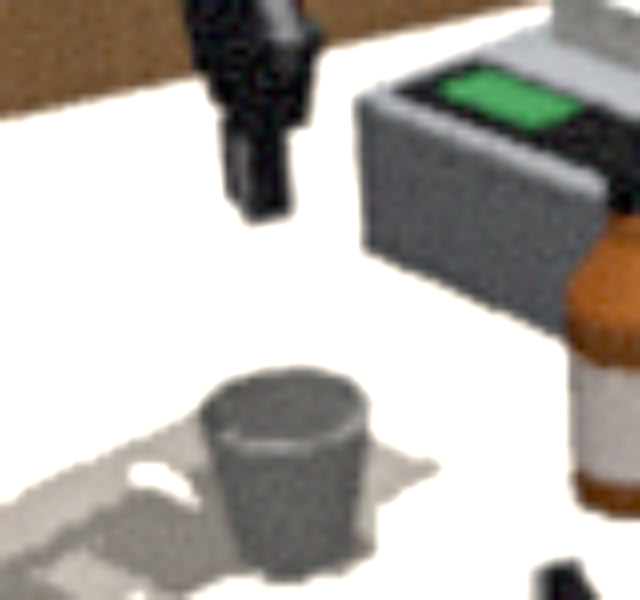

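View pics/t6z.png

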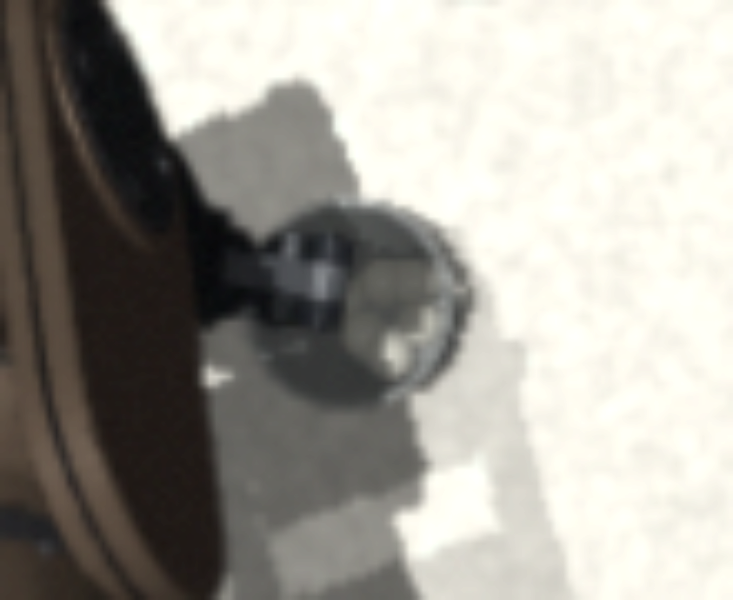

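```bash
python3 - <<'E'
from h import *
def fitc(P):
    A=np.c_[2*P[:,:2],np.ones(len(P))]; x=np.linalg.lstsq(A,(P[:,:2]**2).sum(1),rcond=None)[0]
    return x[:2],np.sqrt(x[2]+x[0]**2+x[1]**2)
e=load('side6'); C=cloud(e)[100:180,245:325]; Q=C.reshape(-1,3)
M=Q[(abs(Q[:,0]-.54)<.06)&(abs(Q[:,1]-.305)<.06)]
H=M[M[:,2]>.08]; print('hand low z',np.sort(H[:,2])[:12].round(4)); 
rim=M[(M[:,2]>.059)&(M[:,2]<.072)]; print('rim',fitc(rim),rim[:,2].max())
for z in(.1089,.115,.12,.125): print(z,((proj(e,(.5415,.3056,z))-[245,100])*8).round())
E
```

```text
hand low z [0.137  0.1381 0.1385 0.1385 0.1389 0.1398 0.1402 0.1414 0.1428 0.1432
 0.1433 0.1436]
rim (array([0.53762886, 0.28739596]), np.float64(0.03243407346458029)) 0.0675194605787035
0.1089 [267. 277.]
0.115 [266. 262.]
0.12 [265. 250.]
0.125 [264. 238.]
```

```bash
python3 - <<'E'
from h import *
go((.5385,.287,.105),(.5385,.287,.004),yaw=173.1)
E
```

```text
now t 5.72 [0.5393 0.3047 0.1047] yaw_x 173.14 tilt 0.02 F [-0.5 -0.1 -1. ] open 0.152
turn shares 0.01
(0.5385, 0.287, 0.105) shares [-0.03 -0.44 -0.01] rows 0.4
(0.5385, 0.287, 0.004) shares [0.   0.   2.52] rows 2.4
```

Request:
step_arm(
  targets=[
    [[1,0,-0.24,0,0],[1,0,-0.2,0,0],[1,0,0,0,0],[1,0,0,0,0],[1,0,0,0.2,0]],
  ],
  squeeze=20,
)

```text
time: 6.13
eef_pos: [0.5382, 0.2875, 0.0974]
tcp_rot: [0.06, 0.998, 0.001, 0.001]
contact_force: [0.3, 0.5, 0.6]
opening: 0.851
```

```bash
python3 - <<'E'
from h import *
go((.5385,.287,.004),yaw=173.1)
e=grab('side','side7')
b=cv2.resize(e['pixels'][100:175,245:325],(640,600))
b=np.clip(b.astype(float)*2.,0,255).astype(np.uint8)
cv2.imwrite('pics/s7z.png',b[:,:,::-1])
E
```

```text
now t 6.13 [0.5382 0.2875 0.0974] yaw_x 173.11 tilt 0.15 F [0.3 0.5 0.6] open 0.851
turn shares 0.0
(0.5385, 0.287, 0.004) shares [-0.   -0.01  2.34] rows 2.2
```

View pics/s7z.png

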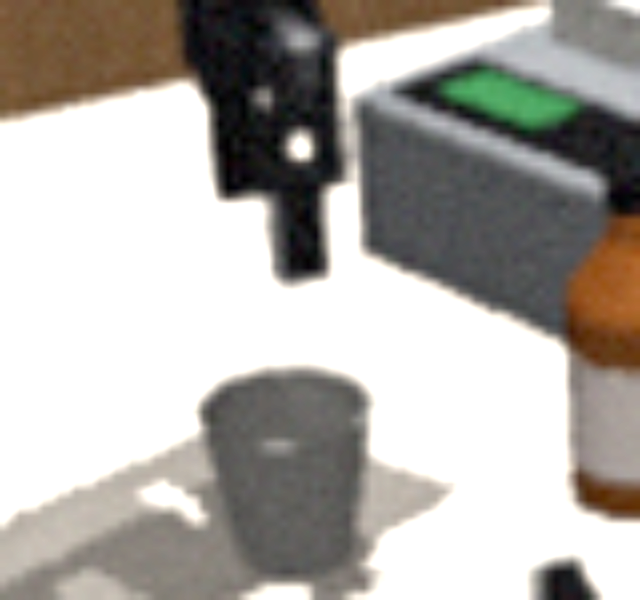

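```bash
python3 - <<'E'
from h import *
e=load('side7')
for y in(.287-.040,.287,.287+.040):
  for z in(.0974,.12,.135): print(round(y,3),z,((proj(e,(.538,y,z))-[245,100])*8).round())
print('rim',((proj(e,(.538,.287,.065))-[245,100])*8).round())
C=cloud(e)[100:180,245:325]
for (u,v) in((300,270),(295,240),(240,185),(300,210)): print((u,v),C[v//8,u//8].round(4))
# top view hand location
E
```

```text
0.247 0.0974 [323. 367.]
0.247 0.12 [319. 312.]
0.247 0.135 [316. 275.]
0.287 0.0974 [280. 325.]
0.287 0.12 [276. 271.]
0.287 0.135 [273. 234.]
0.327 0.0974 [239. 285.]
0.327 0.12 [235. 231.]
0.327 0.135 [232. 195.]
rim [286. 402.]
(300, 270) [0.5285 0.242  0.1438]
(295, 240) [0.5261 0.2419 0.1539]
(240, 185) [0.5409 0.3248 0.1399]
(300, 210) [0.5313 0.245  0.164 ]
```

Request:
step_arm(
  targets=[
    [[1,0,0,0.3,0],[1,0,0,0.5,0],[1,0,0,0.5,0],[1,0,0,0.5,0],[1,0,0,0.4,0],[1,0,0,0.07,0],[0,0,0,0,0],[0,0,0,0,0],[0,0,0,0,0],[0,0,0,0,0]],
  ],
  squeeze=20,
)

```text
time: 7.02
eef_pos: [0.5379, 0.2877, 0.0068]
tcp_rot: [0.06, 0.998, 0.0, 0.001]
contact_force: [0.6, -0.5, -1.1]
opening: 0.772
```

Request:
step_arm(
  targets=[
    [[0,0,0,0,0],[0,0,0,0,0]],
  ],
)

```text
time: 7.18
eef_pos: [0.5374, 0.2876, 0.0063]
tcp_rot: [0.06, 0.998, 0.0, 0.0]
contact_force: [1.1, 0.8, -0.8]
opening: 0.774
```

Gripped at the rim (0.774, the same in every grasp depth). Lift.

Request:
step_arm(
  targets=[
    [[0,0,0,-0.2,0],[0,0,0,-0.4,0],[0,0,0,-0.5,0],[0,0,0,-0.5,0],[0,0,0,-0.5,0],[0,0,0,-0.4,0],[0,0,0,-0.2,0],[0,0,0,0,0]],
  ],
)

```text
time: 7.85
eef_pos: [0.5389, 0.2881, 0.1171]
tcp_rot: [0.06, 0.998, 0.001, 0.003]
contact_force: [-0.1, -0.8, -1.7]
opening: 0.775
```

```bash
python3 - <<'E'
from h import *
go((.5385,.287,.104),yaw=173.1)
e=grab('side','side8')
b=cv2.resize(e['pixels'][100:175,245:325],(640,600))
b=np.clip(b.astype(float)*2.,0,255).astype(np.uint8)
cv2.imwrite('pics/s8z.png',b[:,:,::-1])
E
```

```text
now t 7.85 [0.5389 0.2881 0.1171] yaw_x 173.14 tilt 0.33 F [-0.1 -0.8 -1.7] open 0.775
turn shares 0.01
(0.5385, 0.287, 0.104) shares [ 0.01 -0.03  0.33] rows 0.3
```

View pics/s8z.png

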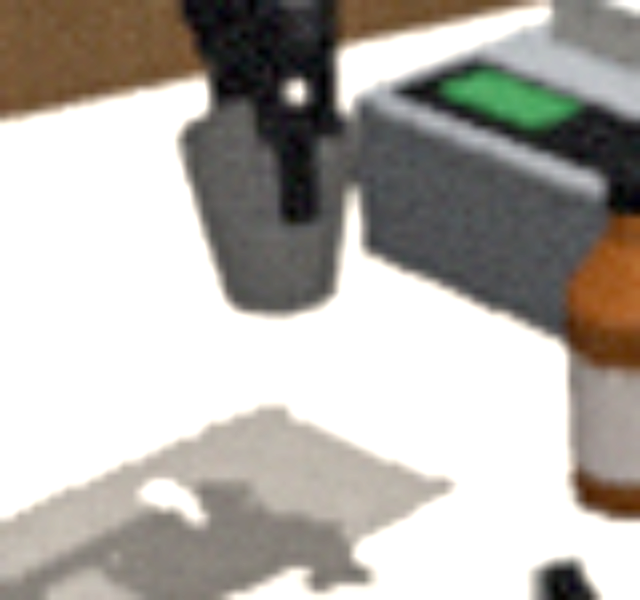

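```bash
python3 - <<'E'
from h import *
C=cloud(load('top0'))
for n,b in(('green',(255,40,350,100)),('blue',(355,35,425,95))):
    Q=C[b[1]:b[3],b[0]:b[2]].reshape(-1,3); M=Q[Q[:,2]>.02]; print(n,M.min(0).round(3),np.percentile(M,[1,99],axis=0).round(3))
T=np.array([.550,.032]);a=np.radians(-6.87);tx=np.array([np.cos(a),np.sin(a)])
for name,d,z in(('start',40,60),('0',28,46),('30',0,51),('60',-25,44.5),('79',-38,34),('100',-48,18),('110',-50,9)):
    p=T+tx*(.085+d/1000); print(name,p.round(4),'tcpz',.065+z/1000-.059)
go((.677,.017,.117),(.677,.017,.065),(.6615,.0187,.052),yaw=173.1)
E
```

```text
green [ 0.468 -0.026  0.02 ] [[ 0.468 -0.023  0.023]
 [ 0.858  0.144  1.131]]
blue [ 0.468 -0.191  0.02 ] [[ 0.782 -0.187  0.023]
 [ 0.873 -0.065  0.081]]
start [0.6741 0.017 ] tcpz 0.066
0 [0.6622 0.0185] tcpz 0.052000000000000005
30 [0.6344 0.0218] tcpz 0.056999999999999995
60 [0.6096 0.0248] tcpz 0.0505
79 [0.5967 0.0264] tcpz 0.04000000000000001
100 [0.5867 0.0276] tcpz 0.024000000000000007
110 [0.5847 0.0278] tcpz 0.015
now t 7.9 [0.5378 0.2877 0.1151] yaw_x 173.14 tilt 0.15 F [-0.9  0.2 -2.5] open 0.77
turn shares 0.01
(0.677, 0.017, 0.117) shares [-4.26 -6.3  -0.05] rows 7.3
(0.677, 0.017, 0.065) shares [ 0.  -0.   1.3] rows 1.2
(0.6615, 0.0187, 0.052) shares [ 0.39 -0.    0.32] rows 0.5
```

Request:
step_arm(
  targets=[
    [[0,-0.15,-0.2,0,0],[0,-0.3,-0.4,0,0],[0,-0.4,-0.6,0,0],[0,-0.45,-0.7,0,0],[0,-0.5,-0.7,0,0],[0,-0.5,-0.7,0,0],[0,-0.5,-0.7,0,0],[0,-0.45,-0.7,0,0],[0,-0.4,-0.6,0,0],[0,-0.3,-0.5,0,0]],
  ],
)

```text
time: 8.73
eef_pos: [0.6662, 0.035, 0.1114]
tcp_rot: [0.061, 0.998, -0.0, -0.002]
contact_force: [1.1, -1.0, -0.9]
opening: 0.772
```

Request:
step_arm(
  targets=[
    [[0,-0.2,-0.3,0,0],[0,-0.1,-0.2,0,0],[0,0,0,0,0],[0,0,0,0,0]],
  ],
)

```text
time: 9.07
eef_pos: [0.6751, 0.0174, 0.1128]
tcp_rot: [0.06, 0.998, 0.0, -0.001]
contact_force: [-0.3, -0.8, -2.1]
opening: 0.773
```

```bash
python3 - <<'E'
from h import *
go((.677,.017,.117),(.677,.017,.065),(.6622,.0185,.052),yaw=173.1)
e=grab('side','side9'); cv2.imwrite('pics/s9z.png',cv2.resize(e['pixels'][110:235,260:420],(768,600))[:,:,::-1])
E
```

```text
now t 9.07 [0.6751 0.0174 0.1128] yaw_x 173.13 tilt 0.12 F [-0.3 -0.8 -2.1] open 0.773
turn shares 0.01
(0.677, 0.017, 0.117) shares [-0.05 -0.   -0.11] rows 0.1
(0.677, 0.017, 0.065) shares [-0.  -0.   1.3] rows 1.3
(0.6622, 0.0185, 0.052) shares [ 0.37 -0.01  0.33] rows 0.5
```

View pics/s9z.png

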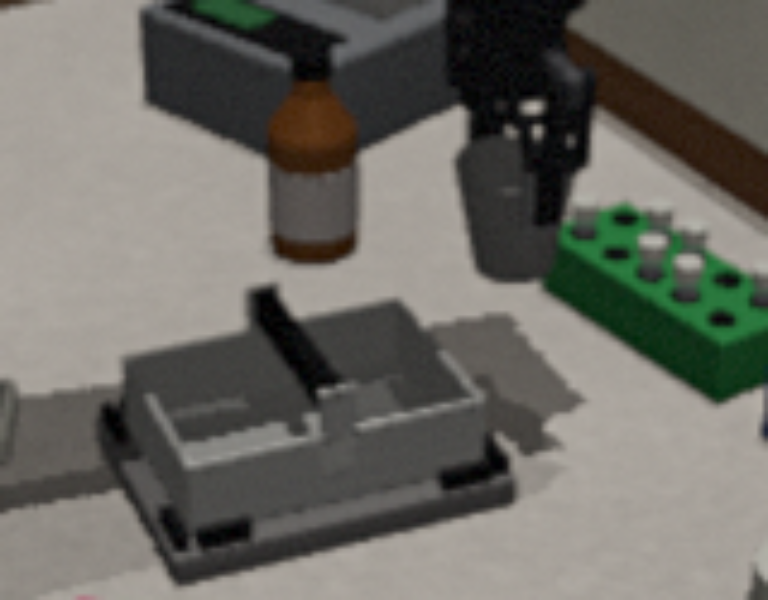

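Request:
step_arm(
  targets=[
    [[0,0,0,0.2,0],[0,0,0,0.3,0],[0,0,0,0.3,0],[0,0,0,0.3,0],[0,0,0,0.2,0],[0,0.1,0,0.2,0],[0,0.2,0,0.05,0],[0,0.15,0,0,0],[0,0.15,0,-0.03,0],[0,0.15,0,-0.03,0]],
  ],
)

```text
time: 9.95
eef_pos: [0.6474, 0.0203, 0.0558]
tcp_rot: [0.06, 0.998, -0.0, 0.003]
contact_force: [3.8, -0.4, -0.4]
opening: 0.77
```

```bash
python3 - <<'E'
from h import *
go((.6344,.0218,.057),(.6096,.0248,.0505),(.5967,.0264,.04),yaw=173.1)
e=grab('side','side10'); cv2.imwrite('pics/s10z.png',cv2.resize(e['pixels'][110:235,260:420],(768,600))[:,:,::-1])
E
```

```text
now t 9.95 [0.6474 0.0203 0.0558] yaw_x 173.13 tilt 0.32 F [ 3.8 -0.4 -0.4] open 0.77
turn shares 0.01
(0.6344, 0.0218, 0.057) shares [ 0.33 -0.   -0.03] rows 0.3
(0.6096, 0.0248, 0.0505) shares [0.63 0.   0.16] rows 0.6
(0.5967, 0.0264, 0.04) shares [0.33 0.   0.26] rows 0.4
```

View pics/s10z.png

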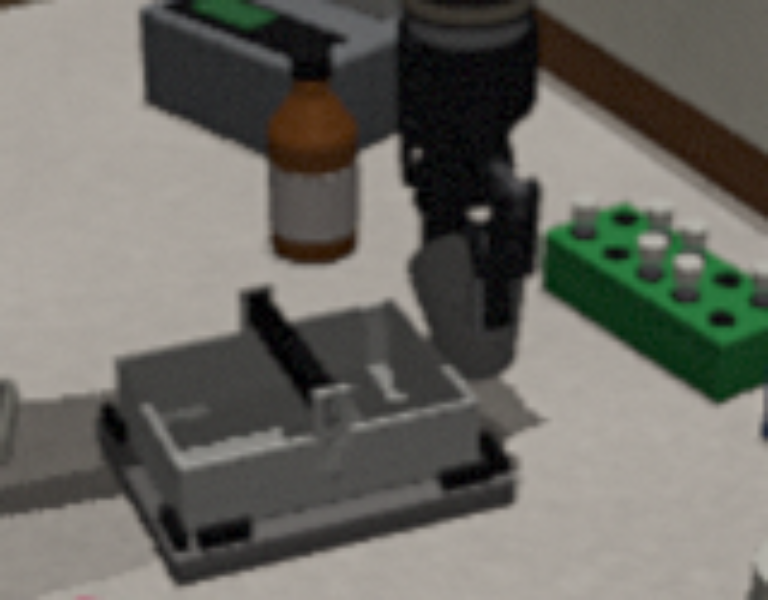

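Request:
step_arm(
  targets=[
    [[0,0.15,0,-0.02,0],[0,0.15,0,0,0],[0,0.15,0,0.02,0],[0,0.15,0,0.03,0],[0,0.15,0,0.04,0],[0,0.15,0,0.05,0],[0,0.1,0,0.05,0]],
  ],
)

```text
time: 10.58
eef_pos: [0.6084, 0.0251, 0.0512]
tcp_rot: [0.06, 0.998, -0.0, 0.003]
contact_force: [1.0, -0.1, 10.3]
opening: 0.773
```

```bash
python3 - <<'E'
from h import *
go((.608,.0248,.0505),(.595,.0264,.04),(.585,.0264,.024),yaw=173.1)
e=grab('side','side11'); cv2.imwrite('pics/s11z.png',cv2.resize(e['pixels'][110:235,260:420],(768,600))[:,:,::-1])
E
```

```text
now t 10.58 [0.6084 0.0251 0.0512] yaw_x 173.15 tilt 0.35 F [ 1.  -0.1 10.3] open 0.773
turn shares 0.01
(0.608, 0.0248, 0.0505) shares [ 0.01 -0.01  0.02] rows 0.0
(0.595, 0.0264, 0.04) shares [0.33 0.   0.26] rows 0.4
(0.585, 0.0264, 0.024) shares [ 0.25 -0.03  0.4 ] rows 0.5
```

View pics/s11z.png

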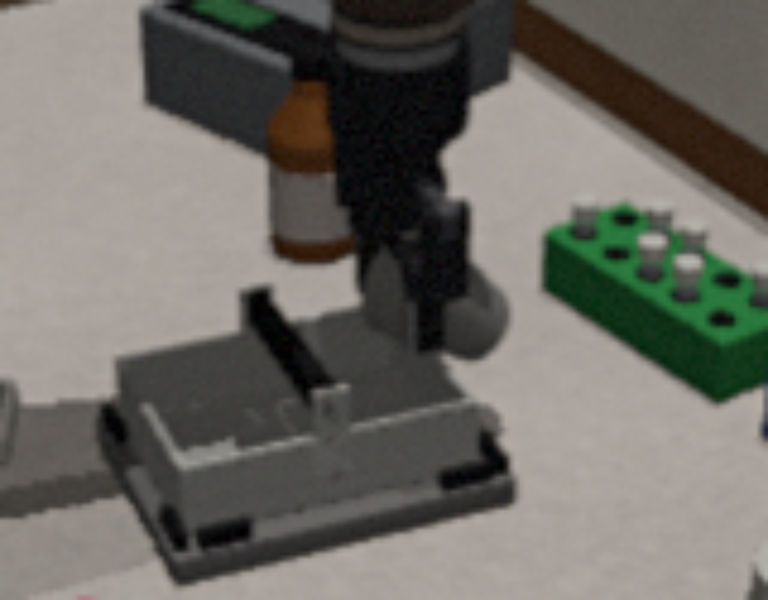

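Request:
step_arm(
  targets=[
    [[0,0.1,0,0.07,0],[0,0.1,0,0.08,0],[0,0.1,0,0.08,0],[0,0.06,0,0.07,0],[0,0,0,0,0]],
  ],
)

```text
time: 11.05
eef_pos: [0.5906, 0.0273, 0.0363]
tcp_rot: [0.06, 0.998, -0.0, -0.001]
contact_force: [-1.9, -0.1, 5.4]
opening: 0.772
```

```bash
python3 - <<'E'
from h import *
go((.595,.0264,.04),(.585,.0264,.024),yaw=173.1)
e=grab('side','side12'); cv2.imwrite('pics/s12z.png',cv2.resize(e['pixels'][110:235,260:420],(768,600))[:,:,::-1])
E
```

```text
now t 11.05 [0.5906 0.0273 0.0363] yaw_x 173.16 tilt 0.14 F [-1.9 -0.1  5.4] open 0.772
turn shares 0.01
(0.595, 0.0264, 0.04) shares [-0.11 -0.01 -0.09] rows 0.1
(0.585, 0.0264, 0.024) shares [ 0.25 -0.03  0.4 ] rows 0.5
```

View pics/s12z.png

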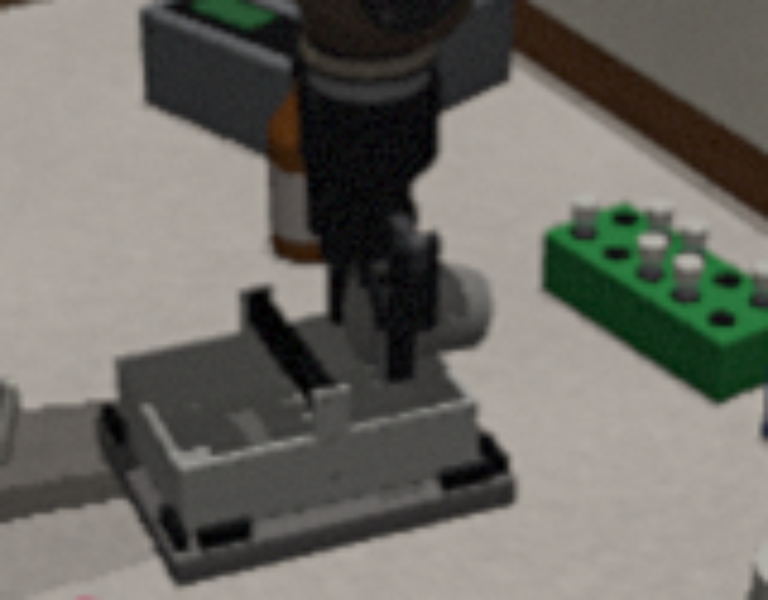

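Request:
step_arm(
  targets=[
    [[0,0.08,0,0.1,0],[0,0.06,0,0.1,0],[0,0.05,0,0.1,0],[0,0.03,0,0.08,0],[0,0,0,0,0],[0,0,0,0,0]],
  ],
)

```text
time: 11.6
eef_pos: [0.5819, 0.0283, 0.0195]
tcp_rot: [0.06, 0.998, 0.0, -0.002]
contact_force: [-3.0, 0.2, 4.6]
opening: 0.773
```

```bash
python3 - <<'E'
from h import *
go((.585,.0264,.024),(.582,.0274,.015),yaw=173.1)
e=grab('side','side13'); cv2.imwrite('pics/s13z.png',cv2.resize(e['pixels'][110:235,260:420],(768,600))[:,:,::-1])
e=grab('top','top13'); cv2.imwrite('pics/t13z.png',cv2.resize(e['pixels'][120:260,250:380],(557,600))[:,:,::-1])
E
```

```text
now t 11.6 [0.5819 0.0283 0.0195] yaw_x 173.15 tilt 0.2 F [-3.   0.2  4.6] open 0.773
turn shares 0.01
(0.585, 0.0264, 0.024) shares [-0.08 -0.04 -0.11] rows 0.1
(0.582, 0.0274, 0.015) shares [0.08 0.02 0.23] rows 0.2
```

View pics/s13z.png

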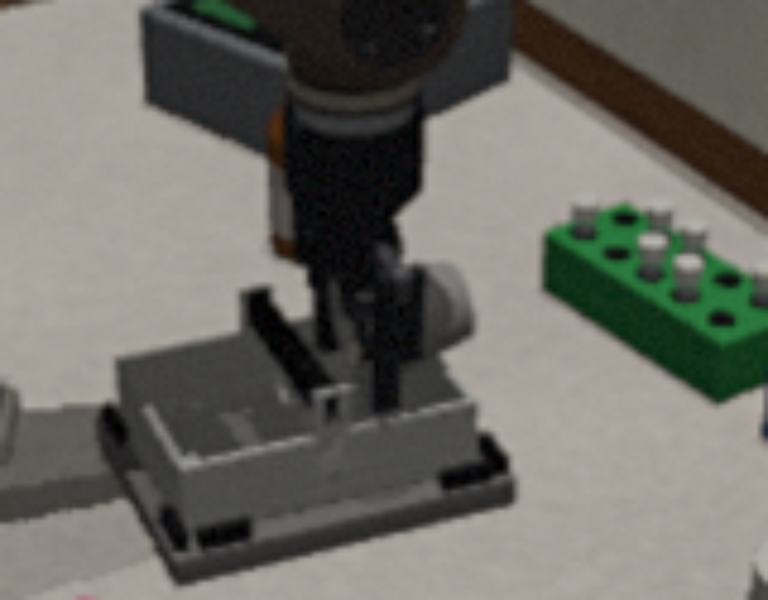

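View pics/t13z.png

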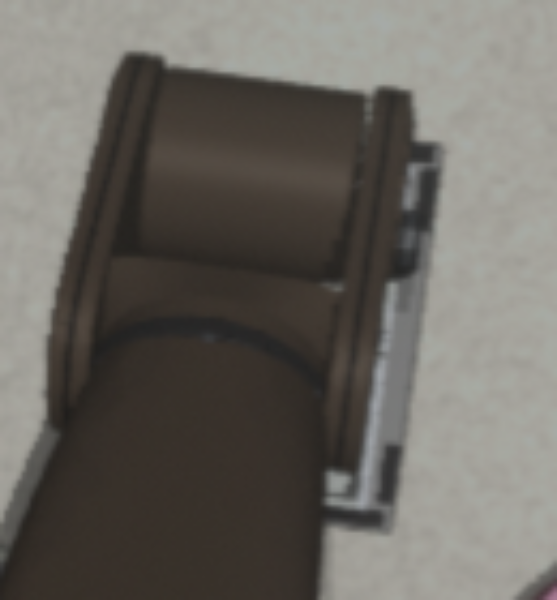

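Request:
step_arm(
  targets=[
    [[0,0.03,0,0.08,0],[0,0.02,0,0.08,0],[0,0,0,0.06,0],[0,0,0,0,0],[0,0,0,0,0],[0,0,0,0,0],[0,0,0,0,0],[0,0,0,0,0]],
  ],
)

```text
time: 12.37
eef_pos: [0.581, 0.0284, 0.0111]
tcp_rot: [0.06, 0.998, 0.0, -0.0]
contact_force: [-3.8, 1.4, 1.7]
opening: 0.773
```

```bash
python3 - <<'E'
from h import *
go((.582,.0274,.015),yaw=173.1)
e=grab('side','side14'); cv2.imwrite('pics/s14z.png',cv2.resize(e['pixels'][150:235,280:380],(706,600))[:,:,::-1])
E
```

```text
now t 12.37 [0.581  0.0284 0.0111] yaw_x 173.14 tilt 0.05 F [-3.8  1.4  1.7] open 0.773
turn shares 0.01
(0.582, 0.0274, 0.015) shares [-0.03 -0.02 -0.1 ] rows 0.1
```

View pics/s14z.png

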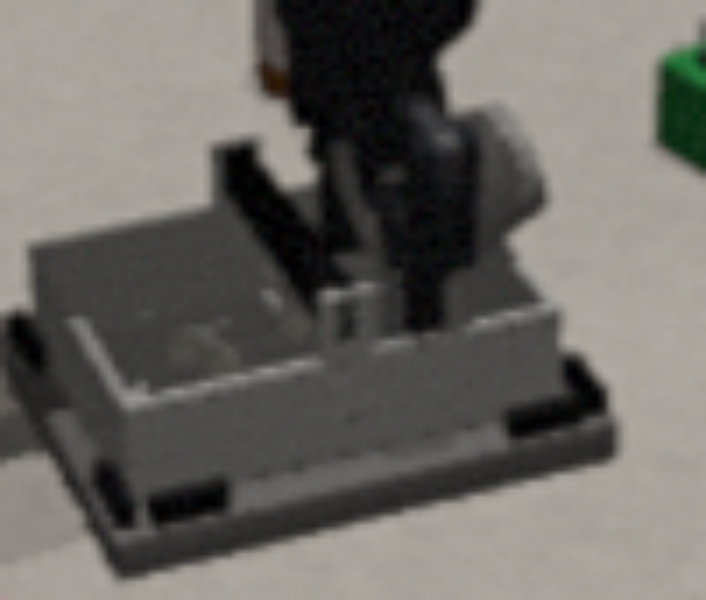

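Request:
step_arm(
  targets=[
    [[0,0,0,-0.2,0],[0,0,0,-0.4,0],[0,0,0,-0.5,0],[0,0,0,-0.6,0],[0,0,0,-0.6,0],[0,0,0,-0.5,0],[0,0,0,-0.3,0],[0,0,0,0,0]],
  ],
)

```text
time: 13.08
eef_pos: [0.5843, 0.0278, 0.1395]
tcp_rot: [0.06, 0.998, -0.0, 0.004]
contact_force: [0.4, 0.3, -0.1]
opening: 0.774
```

```bash
python3 - <<'E'
from h import *
go((.582,.0274,.015),yaw=173.1)
e=grab('side','side15'); b=cv2.resize(e['pixels'][120:235,260:400],(730,600));cv2.imwrite('pics/s15z.png',np.clip(b*1.6,0,255).astype(np.uint8)[:,:,::-1])
E
```

```text
now t 13.08 [0.5843 0.0278 0.1395] yaw_x 173.13 tilt 0.5 F [ 0.4  0.3 -0.1] open 0.774
turn shares 0.01
(0.582, 0.0274, 0.015) shares [ 0.08 -0.02  3.11] rows 3.0
```

View pics/s15z.png

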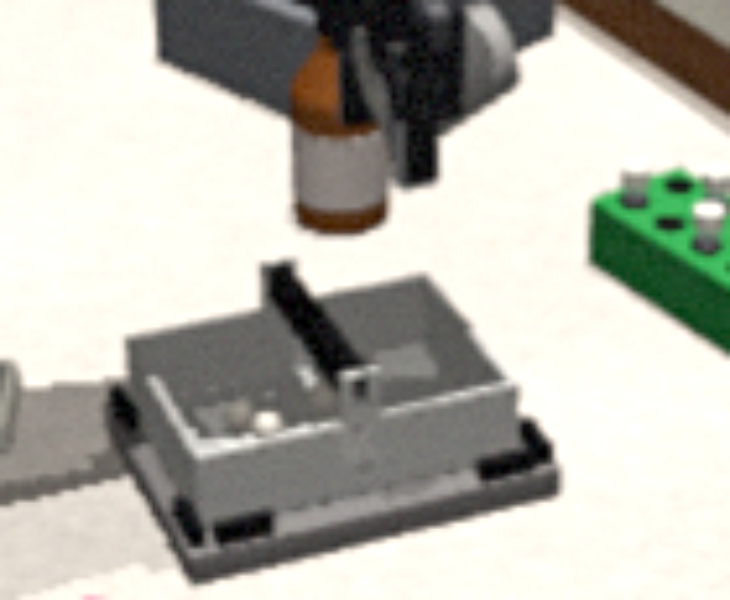

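```bash
python3 - <<'E'
from h import *
e=load('side15'); C=cloud(e); px=e['pixels'].astype(int)
# cup points: greyish bright around right of fingers
b=(slice(118,142),slice(345,362)); Q=C[b].reshape(-1,3); P=px[b].reshape(-1,3); m=(P.max(1)>60)&(Q[:,2]>.12)&(Q[:,0]<.72)
print(Q[m].round(3)[::8])
go((.57,.20,.14),yaw=83.1)
E
```

```text
[[ 0.632  0.029  0.243]
 [ 0.577 -0.037  0.276]
 [ 0.623  0.014  0.243]
 [ 0.628  0.013  0.24 ]
 [ 0.632  0.008  0.238]
 [ 0.634  0.008  0.235]
 [ 0.634  0.003  0.234]
 [ 0.634  0.003  0.231]
 [ 0.613  0.     0.232]
 [ 0.073 -0.913  0.734]
 [ 0.637  0.002  0.223]
 [ 0.636  0.001  0.221]
 [ 0.639  0.005  0.207]]
now t 13.13 [0.5828 0.028  0.1371] yaw_x 173.13 tilt 0.27 F [-0.1 -0.2 -1.1] open 0.767
turn shares 18.01
(0.57, 0.2, 0.14) shares [ 0.83  4.23 -0.08] rows 4.1
```

Request:
step_arm(
  targets=[
    [[0,0.05,0.3,0,0],[0,0.1,0.5,0,0],[0,0.13,0.7,0,0],[0,0.15,0.8,0,0],[0,0.15,0.8,0,0],[0,0.15,0.65,0,0],[0,0.1,0.35,0,0.5],[0,0,0.1,0,1],[0,0,0,0,1],[0,0,0,0,1]],
  ],
)

```text
time: 13.97
eef_pos: [0.5667, 0.2005, 0.1325]
tcp_rot: [0.212, 0.977, -0.001, -0.002]
contact_force: [-0.5, 0.2, -0.5]
opening: 0.77
```

Request:
step_arm(
  targets=[
    [[0,0,0,0,1],[0,0,0,0,1],[0,0,0,0,1],[0,0,0,0,1],[0,0,0,0,1],[0,0,0,0,1],[0,0,0,0,1],[0,0,0,0,1],[0,0,0,0,1],[0,0,0,0,1]],
  ],
)

```text
time: 14.8
eef_pos: [0.5669, 0.1997, 0.1325]
tcp_rot: [0.606, 0.796, -0.001, -0.002]
contact_force: [-0.5, -0.7, -1.0]
opening: 0.771
```

Request:
step_arm(
  targets=[
    [[0,0,0,0,1],[0,0,0,0,1],[0,0,0,0,1],[0,0,0,0,1],[0,0,0,0,0.5],[0,0,0,0,0]],
  ],
)

```text
time: 15.3
eef_pos: [0.567, 0.1996, 0.1327]
tcp_rot: [0.748, 0.663, -0.002, -0.001]
contact_force: [-0.6, -0.1, -1.2]
opening: 0.773
```

```bash
python3 - <<'E'
from h import *
go((.568,.19,.14),yaw=83.1)
e=grab('side','side16'); b=cv2.resize(e['pixels'][100:235,240:400],(711,600));cv2.imwrite('pics/s16z.png',np.clip(b*1.6,0,255).astype(np.uint8)[:,:,::-1])
e=grab('top','top16'); b=cv2.resize(e['pixels'][120:260,200:380],(771,600));cv2.imwrite('pics/t16z.png',b[:,:,::-1])
E
```

```text
now t 15.3 [0.567  0.1996 0.1327] yaw_x 83.12 tilt 0.23 F [-0.6 -0.1 -1.2] open 0.773
turn shares 0.0
(0.568, 0.19, 0.14) shares [-0.24  0.05 -0.18] rows 0.3
```

View pics/s16z.png

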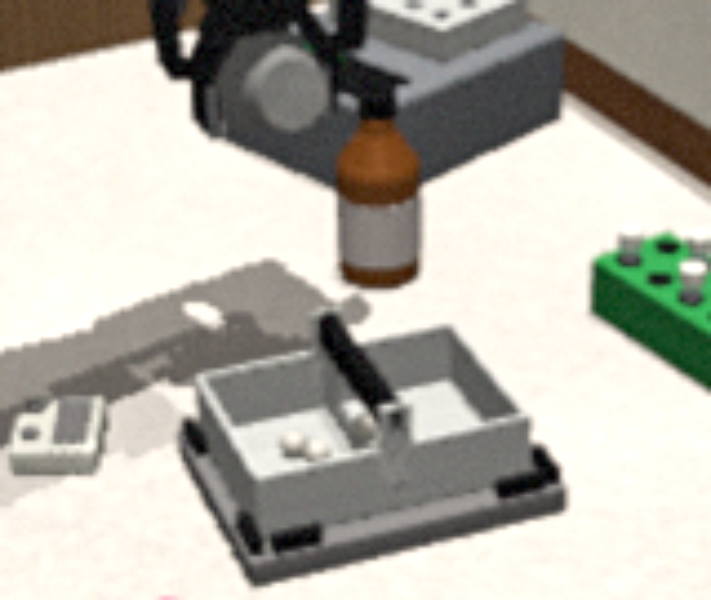

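View pics/t16z.png

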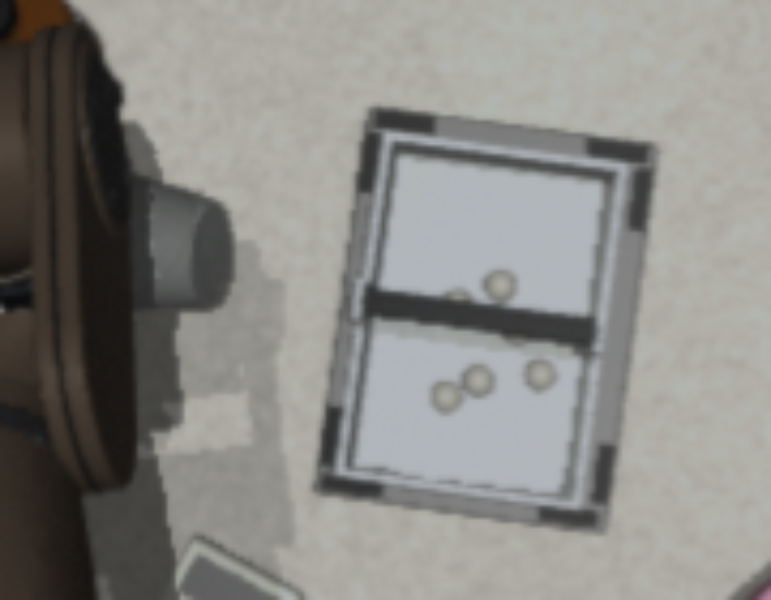

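Request:
step_arm(
  targets=[
    [[0,0,0,0.3,0],[0,0,0,0.5,0],[0,0,0,0.6,0],[0,0,0,0.6,0],[0,0,0,0.6,0],[0,0,0,0.5,0],[0,0,0,0.3,0],[0,0,0,0.2,0],[0,0,0,0.1,0],[0,0,0,0.05,0]],
  ],
)

```text
time: 16.23
eef_pos: [0.5688, 0.1991, -0.0149]
tcp_rot: [0.748, 0.664, 0.0, 0.0]
contact_force: [0.9, -0.5, -0.4]
opening: 0.766
```

```bash
python3 - <<'E'
from h import *
go((.567,.1996,-.028),yaw=83.1)
e=grab('side','side17'); b=cv2.resize(e['pixels'][110:210,250:370],(720,600));cv2.imwrite('pics/s17z.png',np.clip(b*1.6,0,255).astype(np.uint8)[:,:,::-1])
E
```

```text
now t 16.23 [ 0.5688  0.1991 -0.0149] yaw_x 83.15 tilt 0.0 F [ 0.9 -0.5 -0.4] open 0.766
turn shares 0.01
(0.567, 0.1996, -0.028) shares [ 0.01 -0.04  0.33] rows 0.3
```

View pics/s17z.png

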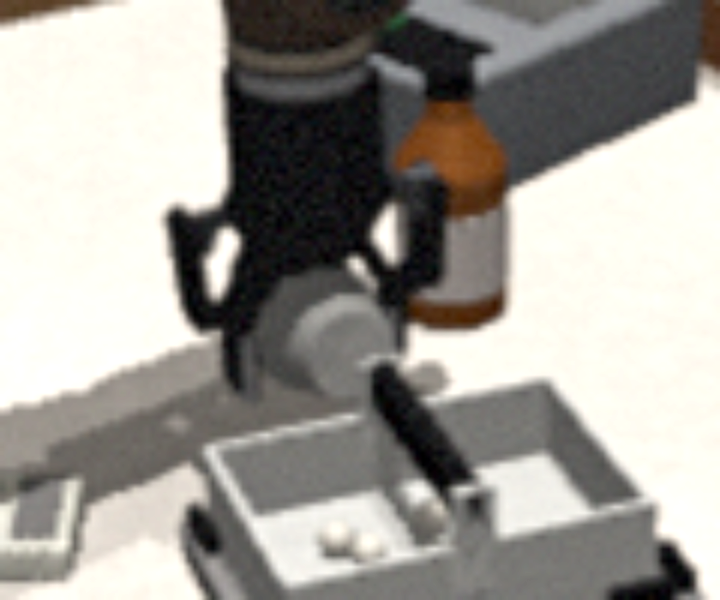

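Request:
step_arm(
  targets=[
    [[0,0,0,0.1,0],[0,0,0,0.1,0],[0,0,0,0.05,0],[0,0,0,0,0]],
  ],
)

```text
time: 16.62
eef_pos: [0.5684, 0.199, -0.0249]
tcp_rot: [0.748, 0.664, -0.0, -0.0]
contact_force: [-1.1, -0.1, -1.4]
opening: 0.77
```

Request:
step_arm(
  targets=[
    [[0,0,0,0.06,0],[0,0,0,0,0]],
  ],
)

```text
time: 16.78
eef_pos: [0.5685, 0.199, -0.0272]
tcp_rot: [0.748, 0.664, -0.0, -0.0]
contact_force: [-0.0, -0.4, 0.6]
opening: 0.771
```

Request:
step_arm(
  targets=[
    [[0,0,0,0.06,0],[0,0,0,0,0]],
  ],
)

```text
time: 16.95
eef_pos: [0.5684, 0.199, -0.0298]
tcp_rot: [0.748, 0.664, -0.0, -0.0]
contact_force: [-0.7, -0.6, -1.4]
opening: 0.772
```

```bash
python3 - <<'E'
from h import *
go((.567,.1996,-.028),yaw=83.1)
e=grab('side','side18'); b=cv2.resize(e['pixels'][130:200,260:344],(720,600));cv2.imwrite('pics/s18z.png',np.clip(b*1.6,0,255).astype(np.uint8)[:,:,::-1])
E
```

```text
now t 16.95 [ 0.5684  0.199  -0.0298] yaw_x 83.14 tilt 0.03 F [-0.7 -0.6 -1.4] open 0.772
turn shares 0.01
(0.567, 0.1996, -0.028) shares [ 0.01 -0.04 -0.05] rows 0.1
```

View pics/s18z.png

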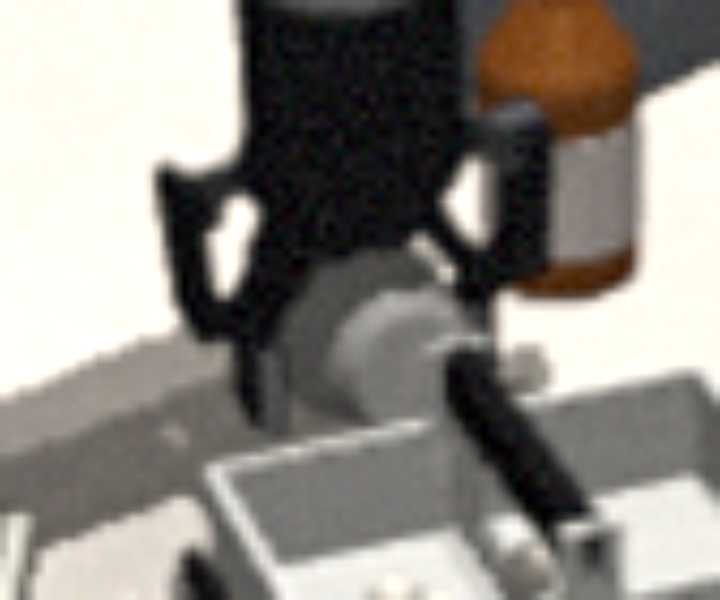

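Request:
step_arm(
  targets=[
    [[0,0,0,0.04,0],[0.82,0,0,0,0],[0.82,0,0,0,0],[0.82,0,0,0,0],[0.82,0,0,0,0],[0.82,0,0,0,0],[0.82,0,0,0,0]],
  ],
)

```text
time: 17.58
eef_pos: [0.5687, 0.1991, -0.0309]
tcp_rot: [0.748, 0.664, 0.0, 0.0]
contact_force: [0.0, 0.0, -0.4]
opening: 0.819
```

```bash
python3 - <<'E'
from h import *
go((.567,.1996,-.028),yaw=83.1)
e=grab('side','side19'); b=cv2.resize(e['pixels'][130:200,260:344],(720,600));cv2.imwrite('pics/s19z.png',np.clip(b*1.6,0,255).astype(np.uint8)[:,:,::-1])
E
```

```text
now t 17.58 [ 0.5687  0.1991 -0.0309] yaw_x 83.14 tilt 0.01 F [ 0.   0.  -0.4] open 0.819
turn shares 0.01
(0.567, 0.1996, -0.028) shares [ 0.01 -0.04 -0.07] rows 0.1
```

View pics/s19z.png

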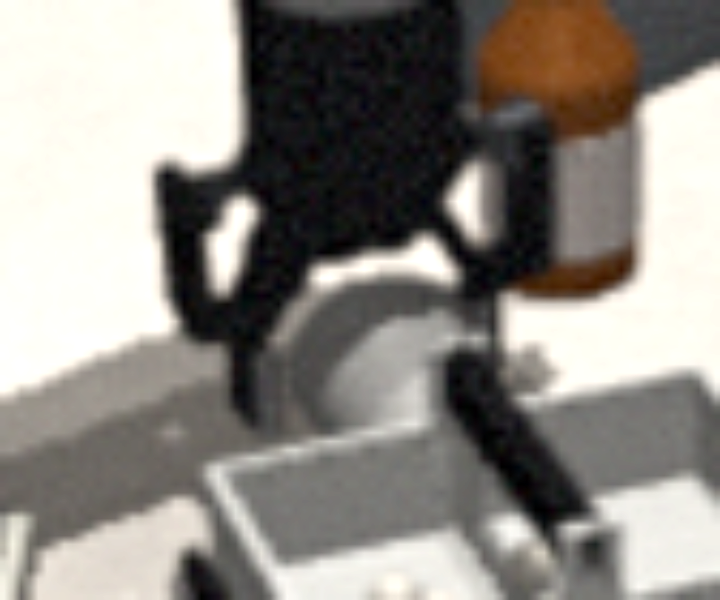

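Request:
step_arm(
  targets=[
    [[0,0,0,0,0],[0,0,0,0,0],[0,0,0,0,0],[0,0,0,0,0],[0,0,0,0,0]],
  ],
)

```text
time: 18.05
eef_pos: [0.5688, 0.1992, -0.0307]
tcp_rot: [0.748, 0.664, 0.0, 0.0]
contact_force: [-1.2, 0.3, 2.3]
opening: 0.77
```

```bash
python3 - <<'E'
from h import *
go((.567,.1996,-.028),yaw=83.1)
d=load('side0'); T=np.array([.550,.032]);a=np.radians(-6.87);tx=np.array([np.cos(a),np.sin(a)]);ty=np.array([-tx[1],tx[0]])
s=get_state(); r=s['eef_pos'][:2]-T; print('tote frame',r@tx,r@ty)
e=grab('side','side20'); C=cloud(e)
b=cv2.resize(e['pixels'][130:200,260:344],(720,600));cv2.imwrite('pics/s20z.png',np.clip(b*1.6,0,255).astype(np.uint8)[:,:,::-1])
# foot points: region of foot, print pts in tote frame
for (u,v) in ((350,390),(380,370),(420,330),(360,300),(450,330),(310,350)):
    p=C[130+int(v/8.57),260+int(u/8.57)]; print((u,v),((p[:2]-T)@tx).round(4),((p[:2]-T)@ty).round(4),p[2].round(4))
E
```

```text
now t 18.05 [ 0.5688  0.1992 -0.0307] yaw_x 83.14 tilt 0.02 F [-1.2  0.3  2.3] open 0.77
turn shares 0.01
(0.567, 0.1996, -0.028) shares [ 0.01 -0.05 -0.07] rows 0.1
tote frame -0.0013069332676411928 0.1682073924232482
(350, 390) -0.0257 0.119 0.0461
(380, 370) -0.0141 0.117 0.0511
(420, 330) 0.0046 0.1263 0.0584
(360, 300) -0.0101 0.1452 0.0617
(450, 330) 0.0152 0.1309 0.0536
(310, 350) -0.0292 0.1446 0.0496
```

View pics/s20z.png

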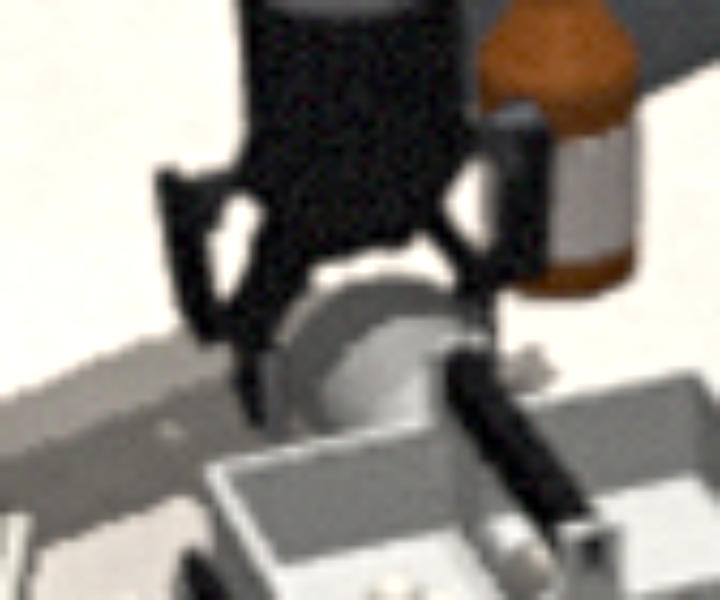

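```bash
python3 - <<'E'
from h import *
t=load('top0'); s=load('side0')
cv2.imwrite('pics/blue_s.png',cv2.resize(s['pixels'][140:240,350:490],None,fx=5,fy=5,interpolation=cv2.INTER_CUBIC)[:,:,::-1])
C=cloud(t)
Q=C[35:100,345:430].reshape(-1,3); M=Q[(Q[:,2]>.06)&(Q[:,2]<.1)&(Q[:,0]>.7)]
r=cv2.minAreaRect(M[:,:2].astype(np.float32)); print('blue top',r,cv2.boxPoints(r).round(3),np.percentile(M[:,2],[2,50,98]))
C2=cloud(s); Q=C2[170:230,410:480].reshape(-1,3); M=Q[(Q[:,2]>.06)&(Q[:,2]<.1)&(Q[:,0]>.7)]
r=cv2.minAreaRect(M[:,:2].astype(np.float32)); print('blue side',r,cv2.boxPoints(r).round(3),np.percentile(M[:,2],[2,50,98]))
E
```

```text
blue top ((0.8309118747711182, -0.1299566626548767), (0.11736243218183517, 0.0837625041604042), 80.2267837524414) [[ 0.78  -0.181]
 [ 0.862 -0.195]
 [ 0.882 -0.079]
 [ 0.8   -0.065]] [0.06628658 0.07583199 0.07997809]
blue side ((0.8017746210098267, -0.17827314138412476), (0.24208776652812958, 0.10961325466632843), 62.67734146118164) [[ 0.698 -0.261]
 [ 0.795 -0.311]
 [ 0.906 -0.096]
 [ 0.809 -0.046]] [0.06119651 0.07434443 0.0773847 ]
```

View pics/blue_s.png

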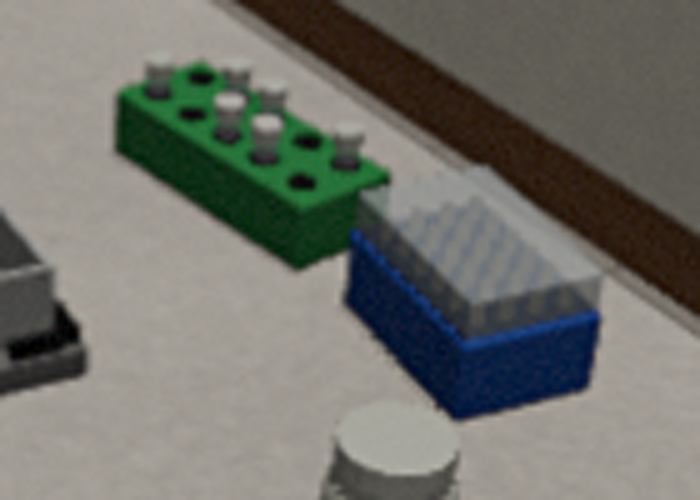

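Request:
step_arm(
  targets=[
    [[0,0,0,-0.15,0],[0,0,0,-0.3,0],[0,0,0,-0.5,0],[0,0,0,-0.6,0],[0,0,0,-0.6,0],[0,-0.2,0,-0.6,0],[0,-0.4,0,-0.5,0],[0,-0.6,0,-0.3,0],[0,-0.7,0,0,0],[0,-0.7,0,0,0]],
  ],
)

```text
time: 18.93
eef_pos: [0.5568, 0.0951, 0.1132]
tcp_rot: [0.748, 0.664, 0.001, 0.001]
contact_force: [0.2, -0.2, -1.3]
opening: 0.77
```

```bash
python3 - <<'E'
from h import *
go((.57,.03,.11),yaw=170.2)
e=grab('side','side21'); b=cv2.resize(e['pixels'][100:210,250:382],(720,600));cv2.imwrite('pics/s21z.png',np.clip(b*1.6,0,255).astype(np.uint8)[:,:,::-1])
E
```

```text
now t 18.93 [0.5568 0.0951 0.1132] yaw_x 83.21 tilt 0.21 F [ 0.2 -0.2 -1.3] open 0.77
turn shares -17.4
(0.57, 0.03, 0.11) shares [-1.58  0.52  0.08] rows 1.6
```

View pics/s21z.png

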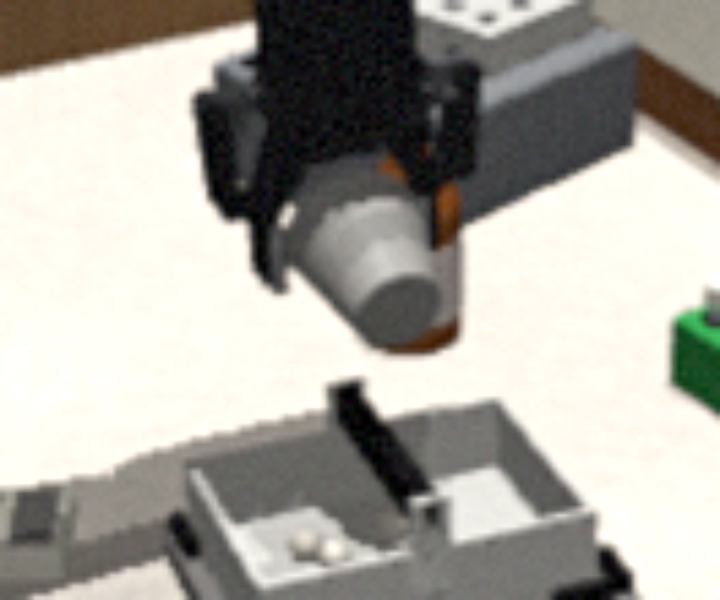

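Request:
step_arm(
  targets=[
    [[0,-0.5,0.2,0,0],[0,-0.5,0.2,0,-1],[0,0,0,0,-1],[0,0,0,0,-1],[0,0,0,0,-1],[0,0,0,0,-1],[0,0,0,0,-1],[0,0,0,0,-1],[0,0,0,0,-1],[0,0,0,0,-1]],
  ],
)

```text
time: 19.82
eef_pos: [0.567, 0.0543, 0.1112]
tcp_rot: [0.435, 0.9, -0.0, -0.0]
contact_force: [-0.1, -1.0, -1.6]
opening: 0.77
```

Request:
step_arm(
  targets=[
    [[0,0,0,0,-1],[0,0,0,0,-1],[0,0,0,0,-1],[0,0,0,0,-1],[0,0,0,0,-1],[0,0,0,0,-1],[0,0,0,0,-1],[0,0,0,0,-1],[0,0,0,0,-0.4],[0,0,0,0,0]],
  ],
)

```text
time: 20.65
eef_pos: [0.567, 0.0543, 0.1112]
tcp_rot: [0.086, 0.996, -0.0, -0.0]
contact_force: [0.5, -0.3, -0.1]
opening: 0.764
```

```bash
python3 - <<'E'
from h import *
E=np.array([.790,-.123]); n=np.array([.985,-.17])
p=E-n*.085; print(p)
go((*p,.11),(*p,.0405),yaw=170.2)
e=grab('side','side22'); b=cv2.resize(e['pixels'][90:220,270:426],(720,600));cv2.imwrite('pics/s22z.png',np.clip(b*1.6,0,255).astype(np.uint8)[:,:,::-1])
E
```

```text
[ 0.706275 -0.10855 ]
now t 20.65 [0.567  0.0543 0.1112] yaw_x 170.17 tilt 0.01 F [ 0.5 -0.3 -0.1] open 0.764
turn shares -0.01
(np.float64(0.706275), np.float64(-0.10855), 0.11) shares [-4.13 -3.42  0.03] rows 5.2
(np.float64(0.706275), np.float64(-0.10855), 0.0405) shares [-0.    0.    1.74] rows 1.7
```

View pics/s22z.png

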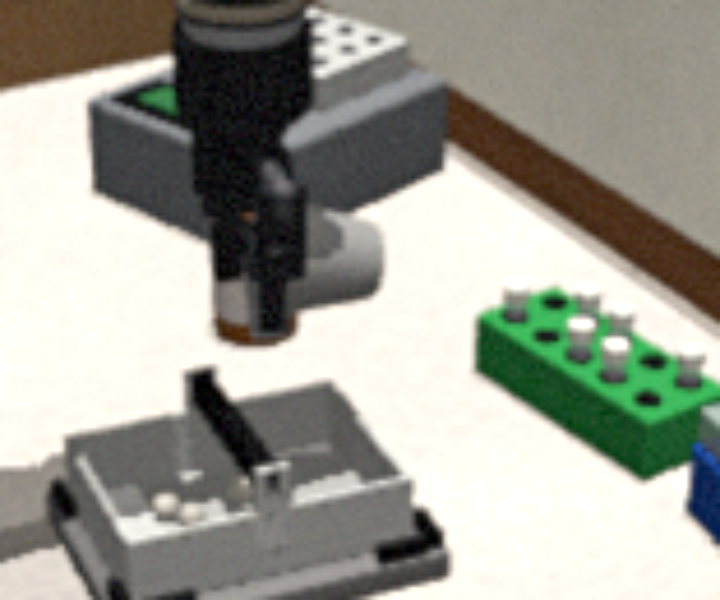

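```bash
python3 - <<'E'
from h import *
from scipy.optimize import least_squares
e=load('side22'); C=cloud(e); px=e['pixels'].astype(int)
b=(slice(132,160),slice(325,356)); Q=C[b].reshape(-1,3); P=px[b].reshape(-1,3)
m=(P.max(1)>50)&(Q[:,2]>.1)&(Q[:,0]>.56)&(Q[:,0]<.68)&(Q[:,1]<.12)&(Q[:,1]>-.02)
Q=Q[m]; print(len(Q),Q.min(0).round(3),Q.max(0).round(3))
# cone fit: pivot p0 (rim centre) , axis toward foot f=(n*sin, z*-cos)
n=np.array([.985,-.17,0])
def res(v):
    x,y,z,th=v; p=np.array([x,y,z]); f=n*np.sin(th)+np.array([0,0,-np.cos(th)])
    d=Q-p; h=d@f; r=np.linalg.norm(d-h[:,None]*f,axis=1)
    side=(r-(.0345-.1923*h))*.98; foot=h-.065
    return np.where((h>.058)&(r<.021),foot,side)
for t0 in(1.1,1.4,1.7):
    s=least_squares(res,[.567,.054,.175,t0],loss='soft_l1',f_scale=.002); print(s.x[:3].round(4),np.degrees(s.x[3]).round(1),s.cost)
E
```

```text
294 [ 0.566 -0.012  0.145] [0.642 0.053 0.226]
[0.5739 0.0541 0.1778] 77.0 0.000601218677133829
[0.5735 0.054  0.1779] 77.0 0.0006016600554110568
[0.5735 0.054  0.1779] 77.0 0.0006016600523522828
```

Request:
step_arm(
  targets=[
    [[0,-0.2,-0.15,0,0],[0,-0.4,-0.35,0,0],[0,-0.6,-0.5,0,0],[0,-0.65,-0.55,0,0],[0,-0.65,-0.55,0,0],[0,-0.6,-0.5,0,0],[0,-0.5,-0.4,0,0],[0,-0.35,-0.3,0,0],[0,-0.2,-0.1,0,0],[0,0,0,0.2,0]],
  ],
)

```text
time: 21.53
eef_pos: [0.71, -0.1106, 0.1047]
tcp_rot: [0.087, 0.996, -0.001, 0.002]
contact_force: [-0.0, -0.5, -1.0]
opening: 0.772
```

```bash
python3 - <<'E'
from h import *
E=np.array([.790,-.123]); n=np.array([.985,-.17])
p=E-n*.086; print(p)
go((*p,.04),yaw=170.2)
C=cloud(load('top0')); Q=C[35:100,345:430].reshape(-1,3); M=Q[(Q[:,2]>.05)&(Q[:,2]<.1)&(Q[:,0]>.7)]
h=(M[:,:2]-E)@n; l=(M[:,:2]-E)@np.array([.17,.985])
for a in np.arange(-.012,.05,.004):
    S=M[(h>=a)&(h<a+.004)&(abs(l)<.045)]
    if len(S): print(a.round(3),len(S),np.percentile(S[:,2],[5,50,95]).round(4))
e=grab('side','side23'); b=cv2.resize(e['pixels'][110:250,330:498],(720,600));cv2.imwrite('pics/s23z.png',np.clip(b*1.6,0,255).astype(np.uint8)[:,:,::-1])
E
```

```text
[ 0.70529 -0.10838]
now t 21.53 [ 0.71   -0.1106  0.1047] yaw_x 170.0 tilt 0.27 F [-0.  -0.5 -1. ] open 0.772
turn shares -0.04
(np.float64(0.7052900000000001), np.float64(-0.10838), 0.04) shares [0.13 0.03 1.62] rows 1.6
-0.004 4 [0.0504 0.0517 0.0728]
0.0 183 [0.0509 0.0663 0.0779]
0.004 85 [0.0708 0.0757 0.0786]
0.008 82 [0.0726 0.0758 0.0794]
0.012 72 [0.0729 0.0762 0.0793]
0.016 79 [0.0723 0.0761 0.0785]
0.02 79 [0.074  0.0759 0.0792]
0.024 75 [0.0726 0.0759 0.0798]
0.028 77 [0.0728 0.076  0.0789]
0.032 81 [0.0727 0.0762 0.0793]
0.036 76 [0.0728 0.0767 0.0796]
0.04 73 [0.0726 0.0759 0.0802]
0.044 80 [0.0735 0.0763 0.0795]
0.048 73 [0.0733 0.0764 0.0793]
```

View pics/s23z.png

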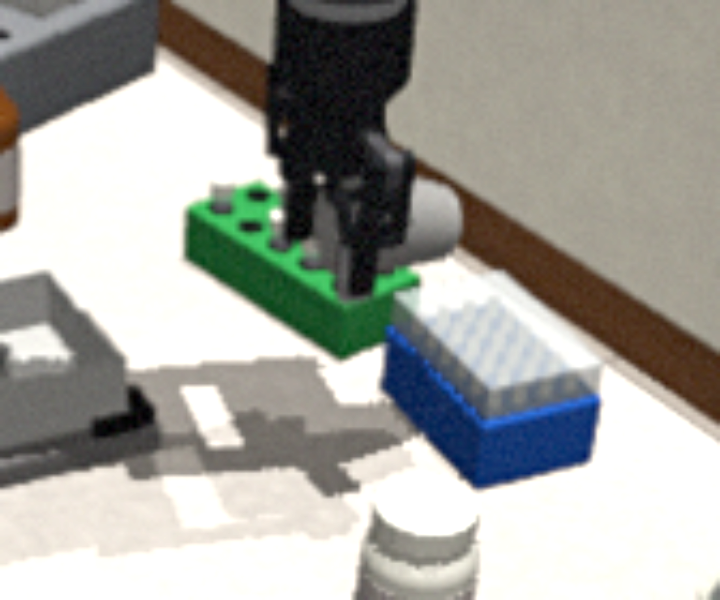

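Request:
step_arm(
  targets=[
    [[0,0.1,0,0.2,0],[0,0,0,0.4,0],[0,0,0,0.4,0],[0,0,0,0.35,0],[0,0,0,0.2,0],[0,0,0,0,0],[0,0,0,0,0]],
  ],
)

```text
time: 22.17
eef_pos: [0.7029, -0.1071, 0.0396]
tcp_rot: [0.086, 0.996, 0.0, -0.001]
contact_force: [0.7, 0.5, -0.3]
opening: 0.77
```

```bash
python3 - <<'E'
from h import *
E=np.array([.792,-.123]); n=np.array([.985,-.17])
s=get_state(); print('h of tcp',(s['eef_pos'][:2]-E)@n)
go((*(E-n*.066),.039),yaw=170.2)
e=grab('side','side24'); b=cv2.resize(e['pixels'][130:230,350:470],(720,600));cv2.imwrite('pics/s24z.png',np.clip(b*1.6,0,255).astype(np.uint8)[:,:,::-1])
E
```

```text
h of tcp -0.09042565183725103
now t 22.17 [ 0.7029 -0.1071  0.0396] yaw_x 170.16 tilt 0.12 F [ 0.7  0.5 -0.3] open 0.77
turn shares -0.01
(np.float64(0.72699), np.float64(-0.11177999999999999), 0.039) shares [-0.61 -0.01  0.01] rows 0.6
```

View pics/s24z.png

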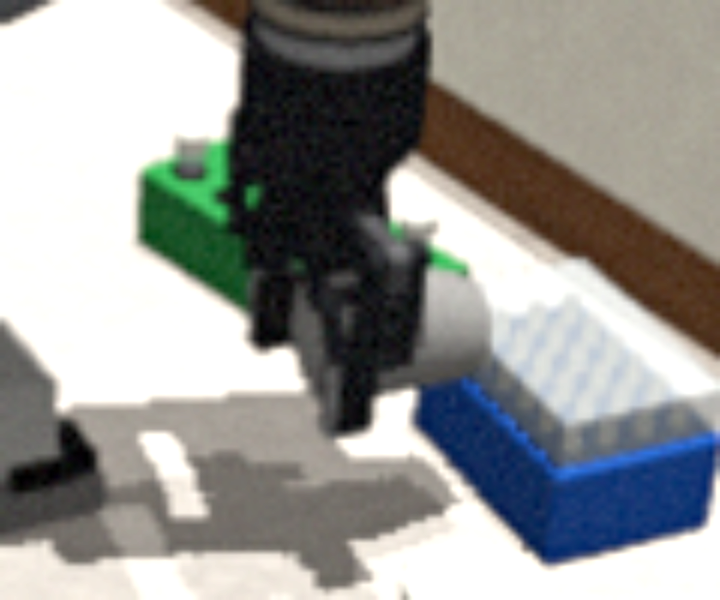

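Request:
step_arm(
  targets=[
    [[0,-0.25,0,0,0],[0,-0.2,0,0,0],[0,-0.1,0,0,0],[0,-0.1,0,0,0]],
  ],
)

```text
time: 22.55
eef_pos: [0.7222, -0.1108, 0.0415]
tcp_rot: [0.085, 0.996, 0.001, -0.011]
contact_force: [-32.8, 4.3, 16.0]
opening: 0.771
```

Request:
step_arm(
  targets=[
    [[0,-0.1,0,-0.05,0],[0,-0.08,0,-0.1,0],[0,0,0,0,0]],
  ],
)

```text
time: 22.8
eef_pos: [0.7316, -0.1135, 0.0485]
tcp_rot: [0.086, 0.996, -0.0, -0.007]
contact_force: [-17.6, 0.1, 9.5]
opening: 0.773
```

```bash
python3 - <<'E'
from h import *
E=np.array([.792,-.123]); n=np.array([.985,-.17])
s=get_state(); print('h of tcp',(s['eef_pos'][:2]-E)@n)
go((*(E-n*.066),.039),yaw=170.2)
e=grab('side','side25'); b=cv2.resize(e['pixels'][130:230,350:470],(720,600));cv2.imwrite('pics/s25z.png',np.clip(b*1.6,0,255).astype(np.uint8)[:,:,::-1])
E
```

```text
h of tcp -0.061108765588221016
now t 22.8 [ 0.7316 -0.1135  0.0485] yaw_x 170.15 tilt 0.82 F [-17.6   0.1   9.5] open 0.773
turn shares -0.01
(np.float64(0.72699), np.float64(-0.11177999999999999), 0.039) shares [0.12 0.02 0.24] rows 0.3
```

View pics/s25z.png

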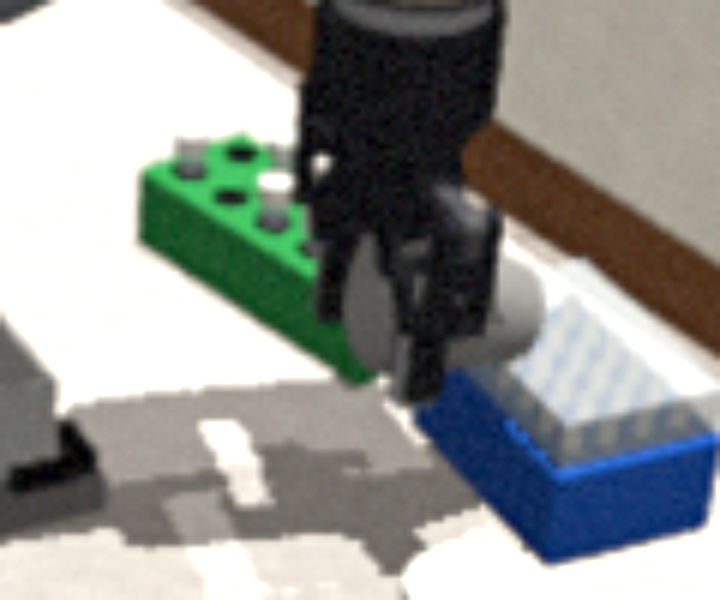

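Request:
step_arm(
  targets=[
    [[0,-0.05,0,-0.06,0],[0,-0.05,0,-0.06,0],[0,-0.04,0,-0.06,0],[0,-0.04,0,-0.05,0],[0,0,0,0,0]],
  ],
)

```text
time: 23.27
eef_pos: [0.7425, -0.1152, 0.0577]
tcp_rot: [0.086, 0.996, -0.001, -0.002]
contact_force: [-6.3, -0.6, 2.4]
opening: 0.769
```

```bash
cat > cone.py <<'E'
from h import *
from scipy.optimize import least_squares
def fit(e,t0,box,n=np.array([.985,-.17,0])):
    s=get_state(); tc=s['eef_pos']; C=cloud(e); px=e['pixels'].astype(int)
    b=(slice(box[1],box[3]),slice(box[0],box[2])); Q=C[b].reshape(-1,3); P=px[b].reshape(-1,3)
    d=Q-tc; h=d@n
    m=(P.max(1)>50)&(np.ptp(P,axis=1)<25)&(h>-.05)&(h<.085)&(abs(d[:,1])<.06)&(d[:,2]>-.02)&(d[:,2]<.12)
    Q=Q[m]
    def res(v):
        p=np.array([v[0],v[1],v[2]]); th=v[3]; f=n*np.sin(th)+np.array([0,0,-np.cos(th)])
        d=Q-p; h=d@f; r=np.linalg.norm(d-h[:,None]*f,axis=1)
        return np.where((h>.058)&(r<.021),h-.065,(r-(.0345-.1923*h))*.98)
    best=min((least_squares(res,[tc[0],tc[1],tc[2]+.066,np.radians(t)],loss='soft_l1',f_scale=.002) for t in(t0-15,t0,t0+15)),key=lambda s:s.cost)
    p=best.x[:3]; print('cone: rim centre',p.round(4),'rel tcp h',((p-tc)@n).round(4),'dz',(p-tc)[2].round(4),'theta',np.degrees(best.x[3]).round(1),'cost',best.cost.round(6),'n',len(Q))
E
python3 - <<'E'
from cone import *
E=np.array([.792,-.123]); n=np.array([.985,-.17])
s=get_state(); print('h of tcp',(s['eef_pos'][:2]-E)@n); go((*(E-n*.066),.039))
fit(load('side25'),70,(395,165,445,195))
e=grab('side','side26'); fit(e,60,(395,155,450,195))
b=cv2.resize(e['pixels'][130:230,350:470],(720,600));cv2.imwrite('pics/s26z.png',np.clip(b*1.6,0,255).astype(np.uint8)[:,:,::-1])
E
```

```text
h of tcp -0.05005633673459475
now t 23.27 [ 0.7425 -0.1152  0.0577] yaw_x 170.13 tilt 0.2 F [-6.3 -0.6  2.4] open 0.769
(np.float64(0.72699), np.float64(-0.11177999999999999), 0.039) shares [0.4  0.02 0.47] rows 0.6
cone: rim centre [ 0.7569 -0.1141  0.1123] rel tcp h 0.014 dz 0.0546 theta 52.3 cost 0.002106 n 400
cone: rim centre [ 0.7575 -0.1187  0.1204] rel tcp h 0.0155 dz 0.0629 theta 43.1 cost 0.002861 n 463
```

View pics/s26z.png

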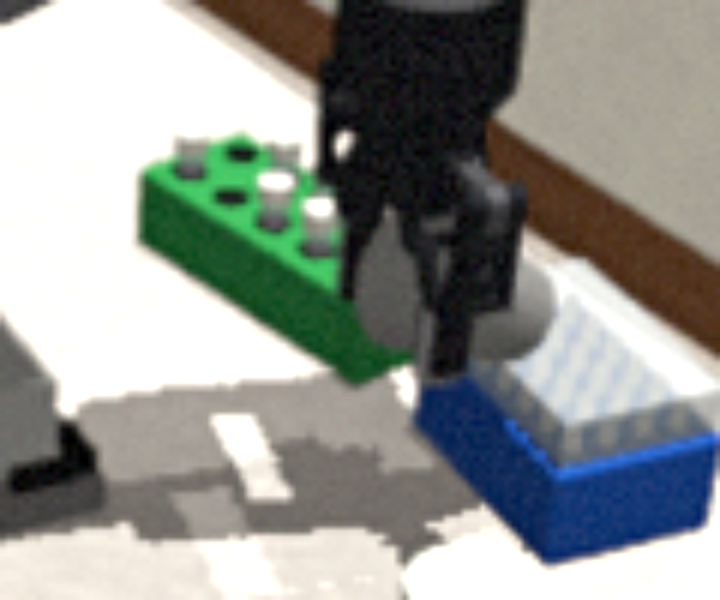

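Request:
step_arm(
  targets=[
    [[0,-0.06,0,-0.05,0],[0,-0.06,0,-0.05,0],[0,-0.06,0,-0.05,0],[0,-0.06,0,-0.04,0],[0,-0.06,0,-0.04,0],[0,-0.06,0,-0.04,0],[0,-0.06,0,-0.04,0],[0,-0.06,0,-0.03,0],[0,0,0,0,0]],
  ],
)

```text
time: 24.07
eef_pos: [0.763, -0.118, 0.0705]
tcp_rot: [0.086, 0.996, -0.0, 0.0]
contact_force: [-4.6, -0.7, 2.7]
opening: 0.767
```

```bash
python3 - <<'E'
from cone import *
E=np.array([.792,-.123]); n=np.array([.985,-.17])
s=get_state(); print('h of tcp',(s['eef_pos'][:2]-E)@n); go((*(E-n*.066),.039))
e=grab('side','side27'); fit(e,40,(395,155,450,195))
b=cv2.resize(e['pixels'][130:230,350:470],(720,600));cv2.imwrite('pics/s27z.png',np.clip(b*1.6,0,255).astype(np.uint8)[:,:,::-1])
E
```

```text
h of tcp -0.02944109886483174
now t 24.07 [ 0.763  -0.118   0.0705] yaw_x 170.14 tilt 0.05 F [-4.6 -0.7  2.7] open 0.767
(np.float64(0.72699), np.float64(-0.11177999999999999), 0.039) shares [ 0.91 -0.    0.79] rows 1.2
cone: rim centre [ 0.7753 -0.1205  0.1295] rel tcp h 0.0128 dz 0.0591 theta 30.3 cost 0.004422 n 515
```

View pics/s27z.png

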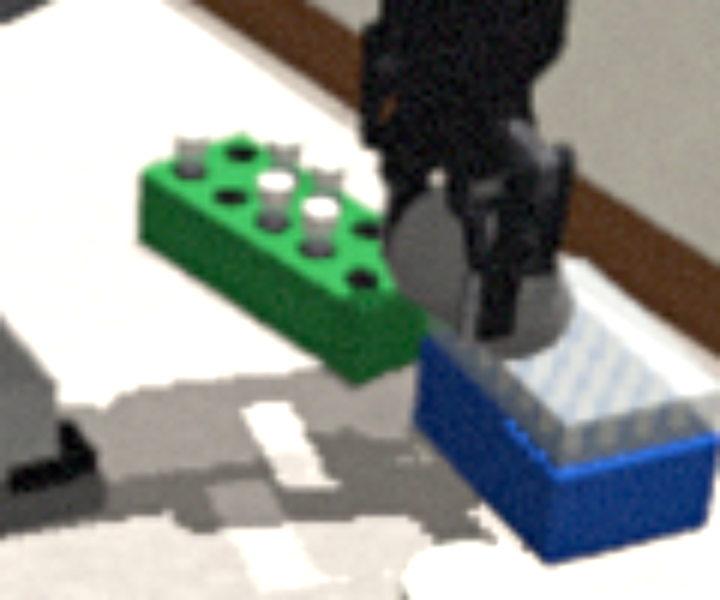

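Request:
step_arm(
  targets=[
    [[0,-0.07,0,-0.03,0],[0,-0.07,0,-0.03,0],[0,-0.07,0,-0.02,0],[0,-0.07,0,-0.02,0],[0,-0.07,0,-0.02,0],[0,-0.07,0,-0.02,0],[0,-0.07,0,-0.01,0],[0,-0.07,0,-0.01,0],[0,0,0,0,0]],
  ],
)

```text
time: 24.87
eef_pos: [0.7856, -0.1215, 0.0759]
tcp_rot: [0.086, 0.996, 0.0, 0.001]
contact_force: [0.8, -1.1, -0.8]
opening: 0.771
```

```bash
python3 - <<'E'
from cone import *
E=np.array([.792,-.123]); n=np.array([.985,-.17])
s=get_state(); print('h of tcp',(s['eef_pos'][:2]-E)@n); go((*(E-n*.066),.039))
e=grab('side','side28'); fit(e,20,(395,145,450,195))
b=cv2.resize(e['pixels'][130:230,350:470],(720,600));cv2.imwrite('pics/s28z.png',np.clip(b*1.6,0,255).astype(np.uint8)[:,:,::-1])
E
```

```text
h of tcp -0.006551881115291369
now t 24.87 [ 0.7856 -0.1215  0.0759] yaw_x 170.14 tilt 0.13 F [ 0.8 -1.1 -0.8] open 0.771
(np.float64(0.72699), np.float64(-0.11177999999999999), 0.039) shares [ 1.49 -0.01  0.92] rows 1.7
cone: rim centre [ 0.7912 -0.1234  0.138 ] rel tcp h 0.0063 dz 0.0621 theta 13.4 cost 0.005644 n 563
```

View pics/s28z.png

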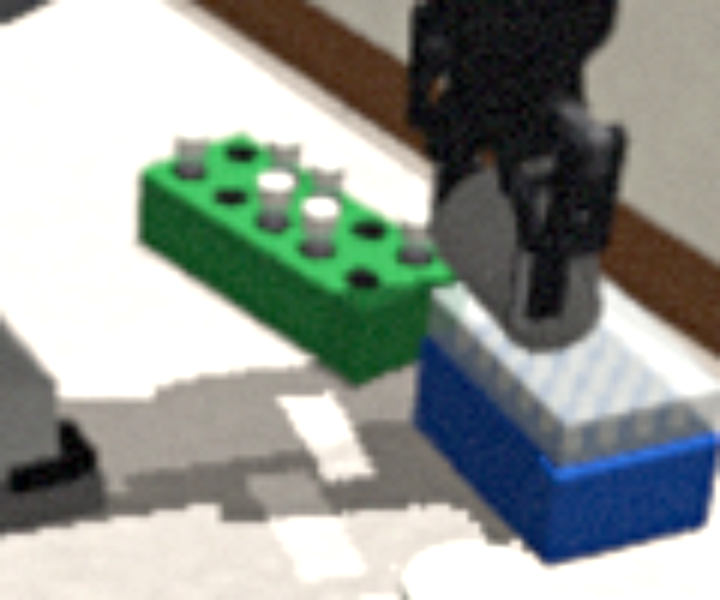

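Request:
step_arm(
  targets=[
    [[0,-0.06,0,0.03,0],[0,-0.06,0,0.03,0],[0,-0.05,0,0.03,0],[0,-0.04,0,0.03,0],[0,0,0,0.03,0],[0,0,0,0,0]],
  ],
)

```text
time: 25.42
eef_pos: [0.7947, -0.1234, 0.075]
tcp_rot: [0.086, 0.996, -0.0, 0.002]
contact_force: [-3.2, 2.3, 9.3]
opening: 0.768
```

```bash
python3 - <<'E'
from cone import *
E=np.array([.792,-.123]); n=np.array([.985,-.17])
s=get_state(); print('h of tcp',(s['eef_pos'][:2]-E)@n); go((*(E-n*.066),.039))
e=grab('side','side29'); fit(e,10,(395,145,450,195))
b=cv2.resize(e['pixels'][130:230,350:470],(720,600));cv2.imwrite('pics/s29z.png',np.clip(b*1.6,0,255).astype(np.uint8)[:,:,::-1])
E
```

```text
h of tcp 0.0027527902886115133
now t 25.42 [ 0.7947 -0.1234  0.075 ] yaw_x 170.15 tilt 0.29 F [-3.2  2.3  9.3] open 0.768
(np.float64(0.72699), np.float64(-0.11177999999999999), 0.039) shares [ 1.72 -0.    0.89] rows 1.9
cone: rim centre [ 0.7983 -0.1241  0.1379] rel tcp h 0.0036 dz 0.0627 theta 5.3 cost 0.005952 n 541
```

View pics/s29z.png

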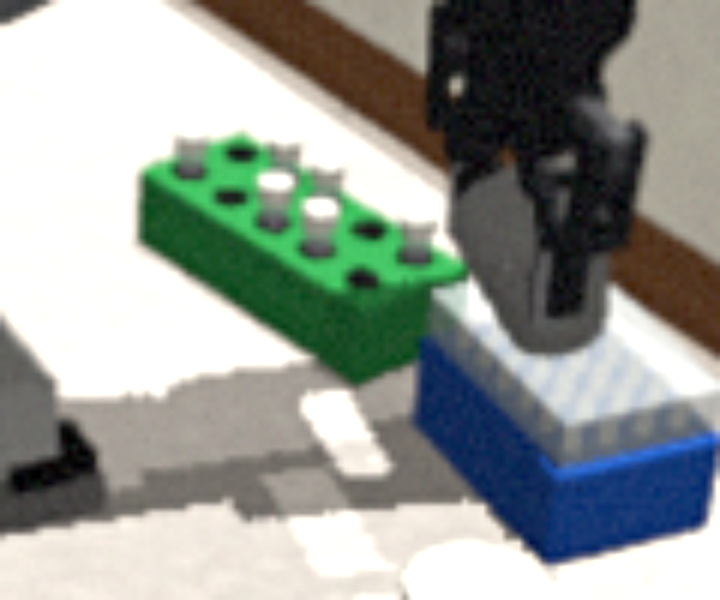

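Request:
step_arm(
  targets=[
    [[0,0,0,-0.15,0],[0,0,0,-0.3,0],[0,0,0,-0.4,0],[0,0.3,0.1,-0.4,0],[0,0.5,0.3,-0.2,0],[0,0.6,0.5,0,0],[0,0.65,0.7,0,0],[0,0.65,0.75,0,0],[0,0.65,0.75,0,0],[0,0.65,0.75,0,0]],
  ],
)

```text
time: 26.3
eef_pos: [0.6608, 0.0573, 0.1294]
tcp_rot: [0.086, 0.996, 0.0, 0.001]
contact_force: [0.9, 1.3, -1.2]
opening: 0.768
```

```bash
python3 - <<'E'
from h import *
go((.54,.285,.13),(.54,.285,.0))
E
```

```text
now t 26.3 [0.6608 0.0573 0.1294] yaw_x 170.1 tilt 0.1 F [ 0.9  1.3 -1.2] open 0.768
(0.54, 0.285, 0.13) shares [ 3.95  5.09 -0.02] rows 6.2
(0.54, 0.285, 0.0) shares [ 0.01 -0.    3.25] rows 3.1
```

Request:
step_arm(
  targets=[
    [[0,0.6,0.8,0,0],[0,0.6,0.8,0,0],[0,0.6,0.8,0,0],[0,0.5,0.7,0,0],[0,0.5,0.6,0,0],[0,0.4,0.5,0,0],[0,0.2,0.3,0,0],[0,0.1,0.1,0.2,0],[0,0,0,0.4,0],[0,0,0,0.4,0]],
  ],
)

```text
time: 27.13
eef_pos: [0.5563, 0.2612, 0.0887]
tcp_rot: [0.086, 0.996, 0.0, 0.002]
contact_force: [-0.3, 0.8, -0.6]
opening: 0.772
```

```bash
python3 - <<'E'
from cone import *
go((.54,.285,.13),(.54,.285,.0))
e=grab('side','side30'); fit(e,10,(260,100,310,165))
b=cv2.resize(e['pixels'][100:190,240:348],(720,600));cv2.imwrite('pics/s30z.png',np.clip(b*1.6,0,255).astype(np.uint8)[:,:,::-1])
E
```

```text
now t 27.13 [0.5563 0.2612 0.0887] yaw_x 170.16 tilt 0.18 F [-0.3  0.8 -0.6] open 0.772
(0.54, 0.285, 0.13) shares [ 0.5   0.52 -1.03] rows 1.2
(0.54, 0.285, 0.0) shares [ 0.01 -0.    3.25] rows 3.1
cone: rim centre [0.5591 0.2618 0.1583] rel tcp h 0.0052 dz 0.0744 theta 23.3 cost 0.000355 n 145
```

View pics/s30z.png

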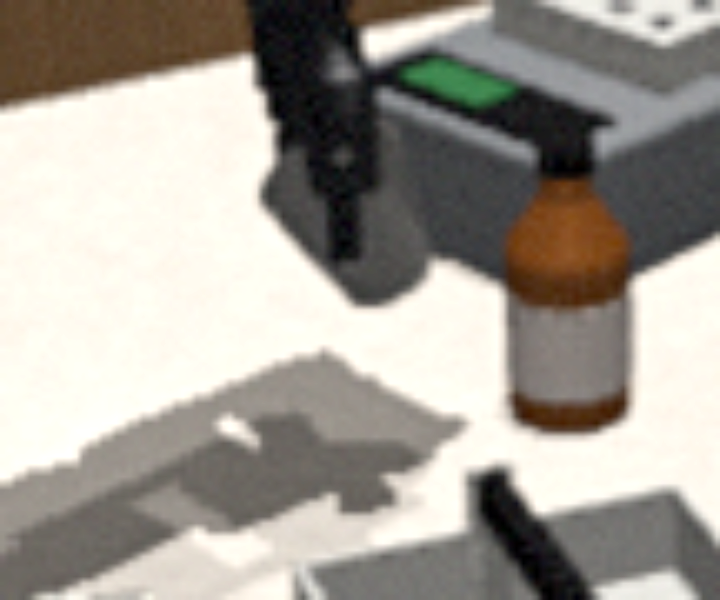

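Request:
step_arm(
  targets=[
    [[0,0,0,0.3,0],[0,0,0,0.4,0],[0,0,0,0.4,0],[0,0,0,0.4,0],[0,0,0,0.3,0],[0,0,0,0.15,0],[0,0,0,0,0]],
  ],
)

```text
time: 27.77
eef_pos: [0.5542, 0.2605, 0.0084]
tcp_rot: [0.086, 0.996, -0.001, -0.001]
contact_force: [-0.4, 0.1, -1.0]
opening: 0.768
```

Request:
step_arm(
  targets=[
    [[0,0,0,0.05,0],[0,0,0,0.05,0],[0,0,0,0,0]],
  ],
)

```text
time: 28.02
eef_pos: [0.5556, 0.2615, 0.0068]
tcp_rot: [0.086, 0.996, 0.0, 0.001]
contact_force: [0.2, -0.6, -0.8]
opening: 0.769
```

Request:
step_arm(
  targets=[
    [[0,0,0,0.06,0],[0,0,0,0.04,0],[0,0,0,0,0]],
  ],
)

```text
time: 28.27
eef_pos: [0.5549, 0.2614, 0.002]
tcp_rot: [0.086, 0.996, -0.0, -0.0]
contact_force: [0.6, -0.3, -0.5]
opening: 0.768
```

```bash
python3 - <<'E'
from cone import *
go((.54,.285,.0))
e=grab('side','side31')
b=cv2.resize(e['pixels'][120:190,250:334],(720,600));cv2.imwrite('pics/s31z.png',np.clip(b*1.6,0,255).astype(np.uint8)[:,:,::-1])
E
```

```text
now t 28.27 [0.5549 0.2614 0.002 ] yaw_x 170.15 tilt 0.01 F [ 0.6 -0.3 -0.5] open 0.768
(0.54, 0.285, 0.0) shares [0.47 0.52 0.05] rows 0.7
```

View pics/s31z.png

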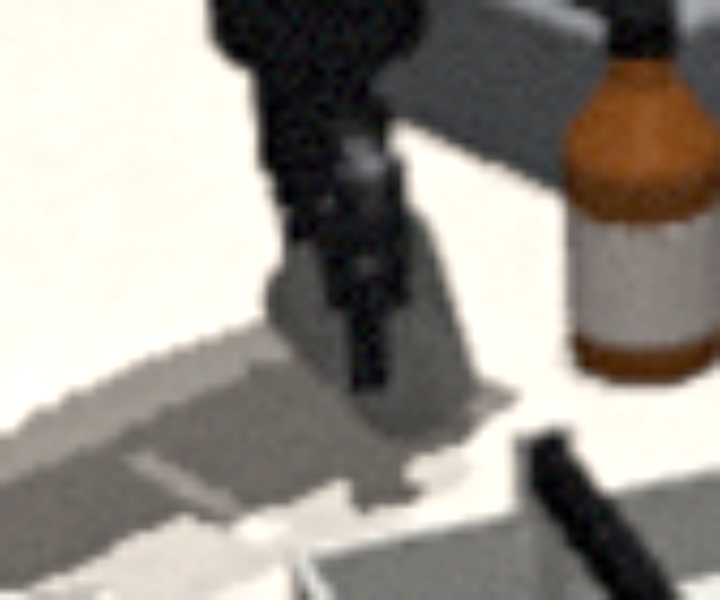

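Request:
step_arm(
  targets=[
    [[0,0,0,0.05,0],[0,0,0,0.05,0],[0,0,0,0,0]],
  ],
)

```text
time: 28.57
eef_pos: [0.5563, 0.2615, -0.0]
tcp_rot: [0.086, 0.996, 0.0, 0.001]
contact_force: [-1.9, -1.3, 6.2]
opening: 0.769
```

Request:
step_arm(
  targets=[
    [[0,-0.06,0,0.02,0],[0,-0.06,0,0.02,0],[0,-0.06,0,0.02,0],[0,-0.06,0,0,0],[0,-0.06,0,0,0],[0,0,0,0,0]],
  ],
)

```text
time: 29.07
eef_pos: [0.5693, 0.2598, -0.001]
tcp_rot: [0.086, 0.996, 0.001, 0.002]
contact_force: [-1.9, -0.2, 9.1]
opening: 0.766
```

```bash
python3 - <<'E'
from cone import *
go((.54,.285,.0))
e=grab('side','side32')
b=cv2.resize(e['pixels'][120:190,250:334],(720,600));cv2.imwrite('pics/s32z.png',np.clip(b*1.6,0,255).astype(np.uint8)[:,:,::-1])
E
```

```text
now t 29.07 [ 0.5693  0.2598 -0.001 ] yaw_x 170.14 tilt 0.24 F [-1.9 -0.2  9.1] open 0.766
(0.54, 0.285, 0.0) shares [ 0.83  0.5  -0.03] rows 0.9
```

View pics/s32z.png

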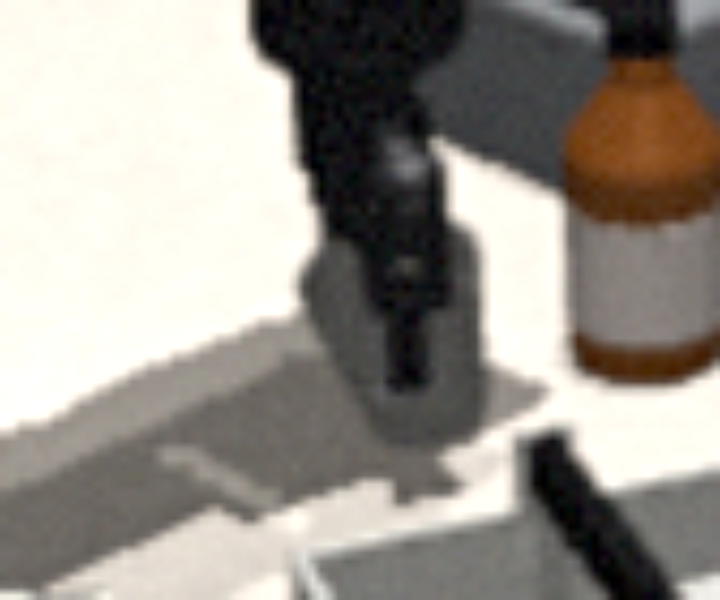

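Request:
step_arm(
  targets=[
    [[0,-0.06,0,0.01,0],[0,-0.06,0,0.02,0],[0,-0.06,0,0.02,0],[0,-0.05,0,0.02,0],[0,0,0,0.02,0],[0,0,0,0,0]],
  ],
)

```text
time: 29.62
eef_pos: [0.5799, 0.2583, -0.0036]
tcp_rot: [0.086, 0.996, 0.001, 0.004]
contact_force: [-1.6, -0.6, 11.0]
opening: 0.766
```

```bash
python3 - <<'E'
from cone import *
go((.54,.285,.0))
e=grab('side','side33')
b=cv2.resize(e['pixels'][120:190,250:334],(720,600));cv2.imwrite('pics/s33z.png',np.clip(b*1.6,0,255).astype(np.uint8)[:,:,::-1])
E
```

```text
now t 29.62 [ 0.5799  0.2583 -0.0036] yaw_x 170.16 tilt 0.45 F [-1.6 -0.6 11. ] open 0.766
(0.54, 0.285, 0.0) shares [ 1.1   0.49 -0.1 ] rows 1.2
```

View pics/s33z.png

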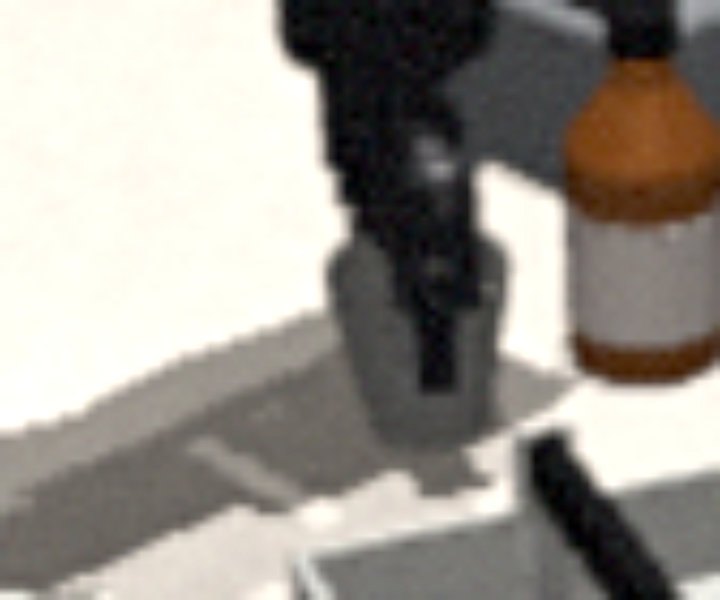

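Request:
step_arm(
  targets=[
    [[0.8,0,0,0,0],[0.85,0,0,0,0],[1,0,0,0,0],[1,0,0,0,0],[1,0,0,0,0],[1,0,0,0,0],[1,0,0,-0.2,0],[1,0,0,-0.4,0],[1,0,0,-0.5,0],[1,0,0,-0.5,0]],
  ],
)

```text
time: 30.5
eef_pos: [0.5754, 0.2576, 0.0567]
tcp_rot: [0.086, 0.996, -0.0, -0.001]
contact_force: [0.0, -0.1, 0.0]
opening: 1.002
```

Request:
step_arm(
  targets=[
    [[1,0,0,-0.6,0],[1,0,0,-0.7,0],[1,0,0,-0.7,0],[1,0,0,-0.5,0],[1,0,0,-0.2,0],[1,0,0,0,0]],
  ],
)

```text
time: 31.0
eef_pos: [0.5775, 0.2582, 0.1676]
tcp_rot: [0.086, 0.996, 0.001, 0.003]
contact_force: [-0.1, -0.2, 0.4]
opening: 0.998
```

```bash
python3 - <<'E'
from h import *
T=(.549,.032)
go((.58,.14,.17),(*T,.17),yaw=83.1)
e=grab('side','side34'); b=cv2.resize(e['pixels'][100:240,240:408],(720,600));cv2.imwrite('pics/s34z.png',np.clip(b*1.6,0,255).astype(np.uint8)[:,:,::-1])
e=grab('top','top34'); b=cv2.resize(e['pixels'][110:260,170:370],(800,600));cv2.imwrite('pics/t34z.png',b[:,:,::-1])
E
```

```text
now t 31.0 [0.5775 0.2582 0.1676] yaw_x 170.14 tilt 0.34 F [-0.1 -0.2  0.4] open 0.998
turn shares 17.41
(0.58, 0.14, 0.17) shares [-0.57 -2.9  -0.06] rows 2.8
(0.549, 0.032, 0.17) shares [ 0.3  -2.79 -0.01] rows 2.7
```

View pics/s34z.png

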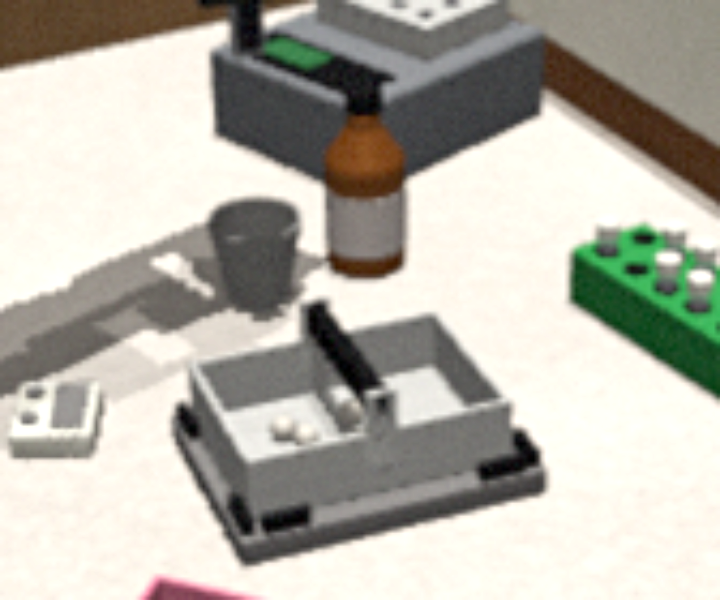

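View pics/t34z.png

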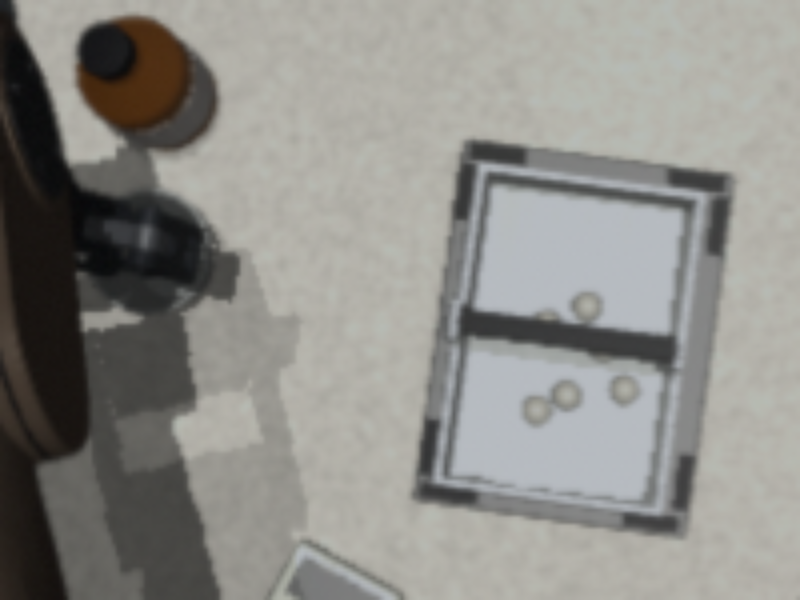

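```bash
python3 - <<'E'
from h import *
for n in('top34','side34'):
    d=load(n); b=(270,140,360,245) if 'top' in n else (280,165,370,230)
    C=cloud(d)[b[1]:b[3],b[0]:b[2]].reshape(-1,3)
    M=C[(C[:,2]>.085)&(C[:,2]<.1)]; m=M.mean(0); w=np.linalg.svd(M[:,:2]-m[:2],full_matrices=False)[2][0]
    r=cv2.minAreaRect(M[:,:2].astype(np.float32))
    print(n,'bar',len(M),m.round(4),r,np.degrees(np.arctan2(w[1],w[0])))
    M=C[(C[:,2]>.059)&(C[:,2]<.069)]; print(' wall',cv2.minAreaRect(M[:,:2].astype(np.float32)))
d=load('top34'); cv2.imwrite('pics/t34b.png',cv2.resize(d['pixels'][145:235,270:360],None,fx=6.6,fy=6.6,interpolation=cv2.INTER_CUBIC)[:,:,::-1])
d=load('side34'); cv2.imwrite('pics/s34b.png',cv2.resize(d['pixels'][165:225,280:370],None,fx=8,fy=8,interpolation=cv2.INTER_CUBIC)[:,:,::-1])
E
```

```text
top34 bar 372 [0.5457 0.0326 0.0926] ((0.5453841686248779, 0.032453425228595734), (0.12004254758358002, 0.01893504522740841), 83.04556274414062) 83.1637137266376
 wall ((0.5461646318435669, 0.03239819407463074), (0.12043002247810364, 0.17057447135448456), 83.15375518798828)
side34 bar 162 [0.5422 0.0273 0.0909] ((0.5439275503158569, 0.03234633058309555), (0.1226685419678688, 0.020397309213876724), 83.65589141845703) -96.74776224179492
 wall ((0.5451005697250366, 0.033299658447504044), (0.1269288808107376, 0.17252524197101593), 83.19132995605469)
```

View pics/t34b.png

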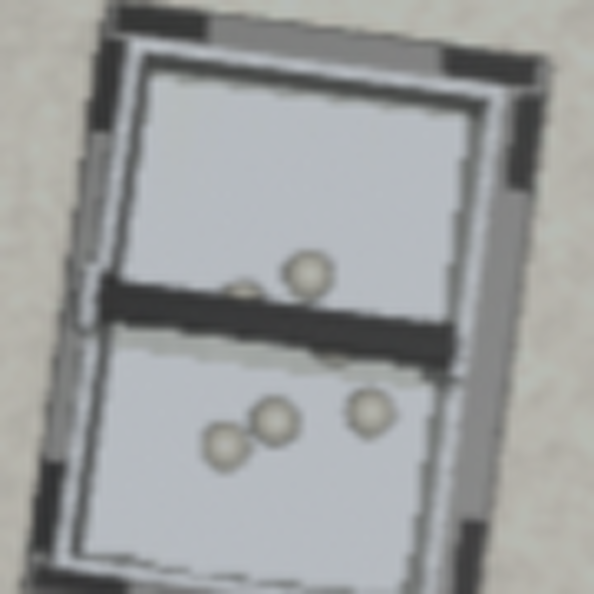

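View pics/s34b.png

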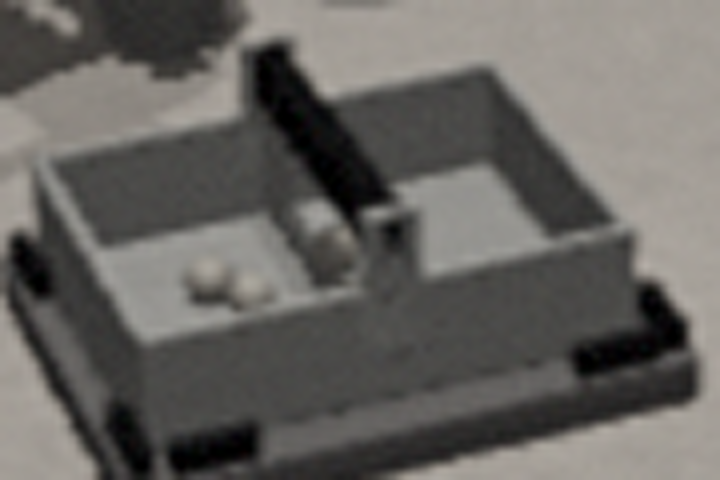

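Request:
step_arm(
  targets=[
    [[1,0,-0.3,0,0],[1,-0.05,-0.6,0,0],[1,-0.05,-0.8,0,0],[1,-0.05,-0.8,0,0],[1,-0.05,-0.8,0,0],[1,0,-0.8,0,0],[1,0,-0.8,0,0],[1,0,-0.5,0,0],[1,0,-0.2,0,1],[1,0,0,0,1]],
  ],
)

```text
time: 31.93
eef_pos: [0.5435, 0.033, 0.1617]
tcp_rot: [0.176, 0.984, -0.001, -0.002]
contact_force: [0.3, 0.9, 0.3]
opening: 0.999
```

Request:
step_arm(
  targets=[
    [[1,0,0,0,1],[1,0,0,0,1],[1,0,0,0,1],[1,0,0,0,1],[1,0,0,0,1],[1,0,0,0,1],[1,0,0,0,1],[1,0,0,0,1],[1,0,0,0,1],[1,0,0,0,1]],
  ],
)

```text
time: 32.77
eef_pos: [0.5437, 0.0351, 0.1616]
tcp_rot: [0.574, 0.819, -0.001, -0.002]
contact_force: [-0.3, 0.6, 0.9]
opening: 1.001
```

Request:
step_arm(
  targets=[
    [[1,0,0,0,1],[1,0,0,0,1],[1,0,0,0,1],[1,0,0,0,1],[1,0,0,0,1],[1,0,0,0,0.4],[1,0,0,0,0]],
  ],
)

```text
time: 33.35
eef_pos: [0.5438, 0.0352, 0.1618]
tcp_rot: [0.748, 0.663, -0.002, -0.001]
contact_force: [-0.0, -0.8, -0.3]
opening: 0.998
```

```bash
python3 - <<'E'
from h import *
go((.5458,.0325,.17),(.5458,.0325,.032),yaw=83.15)
e=grab('top','top35'); cv2.imwrite('pics/t35.png',cv2.resize(e['pixels'][110:260,150:370],(800,545))[:,:,::-1])
C=cloud(e)[170:225,165:225].reshape(-1,3); M=C[(C[:,2]>.059)&(C[:,2]<.072)]
A=np.c_[2*M[:,:2],np.ones(len(M))]; x=np.linalg.lstsq(A,(M[:,:2]**2).sum(1),rcond=None)[0]; print('cup rim',len(M),x[:2],np.sqrt(x[2]+x[0]**2+x[1]**2),M[:,2].mean())
I=C[(np.linalg.norm(C[:,:2]-x[:2],axis=1)<.018)]; print('inside z',np.percentile(I[:,2],[1,50,99]))
E
```

```text
now t 33.35 [0.5438 0.0352 0.1618] yaw_x 83.09 tilt 0.24 F [-0.  -0.8 -0.3] open 0.998
turn shares -0.01
(0.5458, 0.0325, 0.17) shares [-0.06  0.06 -0.2 ] rows 0.2
(0.5458, 0.0325, 0.032) shares [0.   0.01 3.45] rows 3.3
cup rim 107 [0.58782908 0.2569774 ] 0.03175153254434671 0.06470538749048221
inside z [0.00075301 0.00492443 0.00962248]
```

View pics/t35.png

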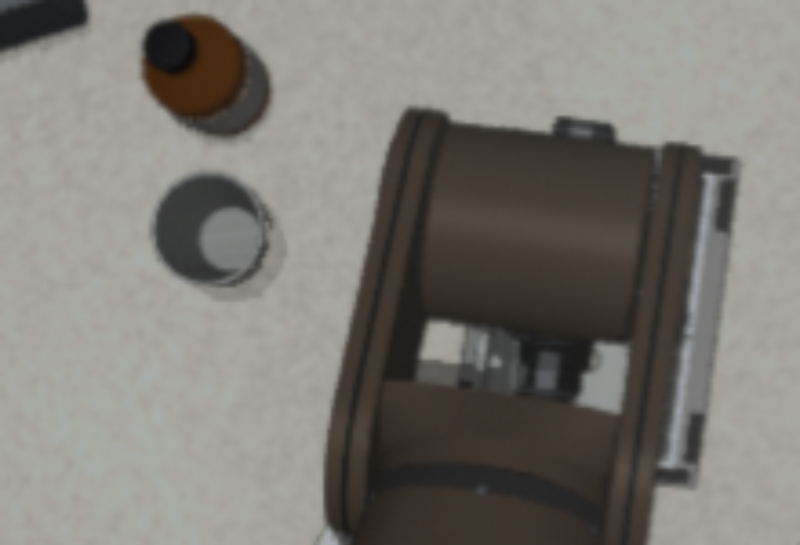

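Request:
step_arm(
  targets=[
    [[1,-0.06,0.06,0.2,0],[1,0,0,0.4,0],[1,0,0,0.6,0],[1,0,0,0.6,0],[1,0,0,0.5,0],[1,0,0,0.4,0],[1,0,0,0.2,0],[1,0,0,0.1,0],[1,0,0,0,0]],
  ],
)

```text
time: 34.15
eef_pos: [0.5467, 0.0329, 0.0429]
tcp_rot: [0.748, 0.664, -0.001, -0.001]
contact_force: [-0.7, -0.3, -0.7]
opening: 0.998
```

```bash
python3 - <<'E'
from h import *
go((.5458,.0325,.032),yaw=83.15)
e=grab('side','side36'); b=cv2.resize(e['pixels'][110:230,260:404],(720,600));cv2.imwrite('pics/s36z.png',np.clip(b*1.6,0,255).astype(np.uint8)[:,:,::-1])
E
```

```text
now t 34.15 [0.5467 0.0329 0.0429] yaw_x 83.15 tilt 0.12 F [-0.7 -0.3 -0.7] open 0.998
turn shares -0.0
(0.5458, 0.0325, 0.032) shares [-0.01 -0.02  0.27] rows 0.3
```

View pics/s36z.png

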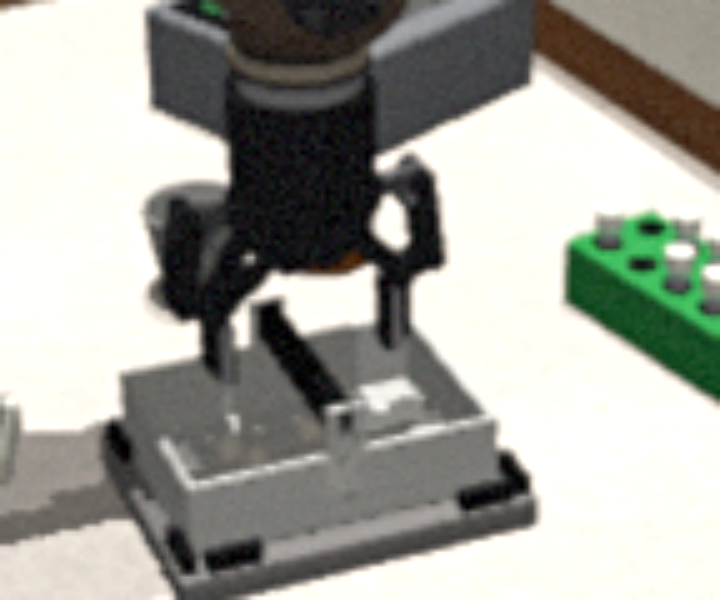

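Request:
step_arm(
  targets=[
    [[1,0,0,0.15,0],[1,0,0,0.12,0],[1,0,0,0,0],[0,0,0,0,0],[0,0,0,0,0],[0,0,0,0,0],[0,0,0,0,0],[0,0,0,0,0],[0,0,0,0,0],[0,0,0,0,0]],
  ],
  squeeze=80,
)

```text
time: 35.03
eef_pos: [0.5471, 0.0331, 0.0336]
tcp_rot: [0.748, 0.664, -0.0, -0.0]
contact_force: [-2.9, 0.2, 3.1]
opening: 0.126
```

Request:
step_arm(
  targets=[
    [[0,0,0,0,0],[0,0,0,0,0],[0,0,0,0,0],[0,0,0,0,0]],
  ],
)

```text
time: 35.37
eef_pos: [0.5471, 0.0331, 0.0336]
tcp_rot: [0.748, 0.664, -0.0, -0.0]
contact_force: [-4.5, 0.5, 4.7]
opening: 0.122
```

```bash
python3 - <<'E'
from h import *
go((.5458,.0325,.032),yaw=83.15)
e=grab('side','side37'); b=cv2.resize(e['pixels'][110:230,260:404],(720,600));cv2.imwrite('pics/s37z.png',np.clip(b*1.6,0,255).astype(np.uint8)[:,:,::-1])
E
```

```text
now t 35.37 [0.5471 0.0331 0.0336] yaw_x 83.15 tilt 0.07 F [-4.5  0.5  4.7] open 0.122
turn shares -0.0
(0.5458, 0.0325, 0.032) shares [-0.02 -0.03  0.04] rows 0.1
```

View pics/s37z.png

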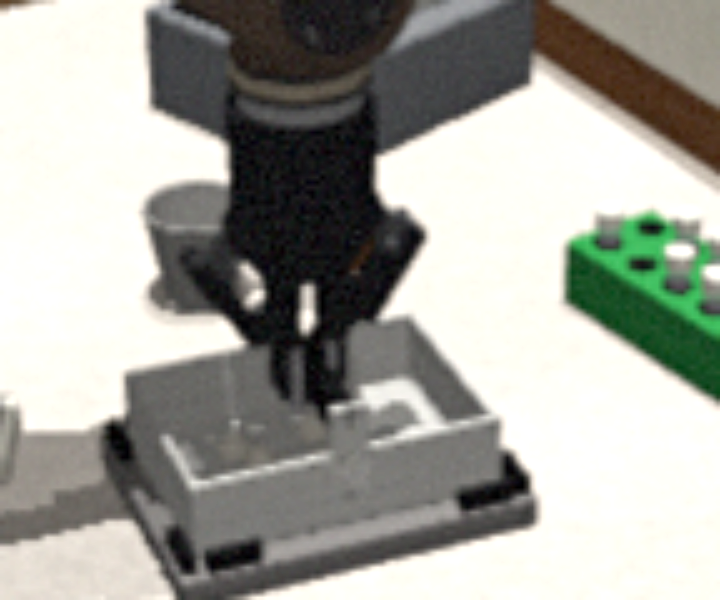

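Request:
step_arm(
  targets=[
    [[0,0,0,-0.05,0],[0,0,0,-0.1,0],[0,0,0,-0.15,0],[0,0,0,-0.2,0],[0,0,0,-0.25,0],[0,0,0,-0.3,0],[0,0,0,-0.3,0],[0,0,0,-0.3,0],[0,0,0,-0.3,0],[0,0,0,-0.3,0]],
  ],
)

```text
time: 36.25
eef_pos: [0.5477, 0.033, 0.1251]
tcp_rot: [0.748, 0.664, 0.0, 0.0]
contact_force: [0.9, 0.3, -5.9]
opening: 0.13
```

Request:
step_arm(
  targets=[
    [[0,0,0,-0.3,0],[0,0,0,-0.3,0],[0,0,0,-0.25,0],[0,0,0,-0.2,0],[0,0,0,-0.15,0],[0,0,0,-0.1,0],[0,0,0,-0.05,0],[0,0,0,0,0],[0,0,0,0,0],[0,0,0,0,0]],
  ],
)

```text
time: 37.08
eef_pos: [0.547, 0.033, 0.1765]
tcp_rot: [0.748, 0.664, -0.001, -0.001]
contact_force: [0.5, 0.4, -6.6]
opening: 0.127
```

```bash
python3 - <<'E'
from h import *
go((.5471,.0331,.16),yaw=83.15)
e=grab('side','side38'); b=cv2.resize(e['pixels'][90:230,250:418],(720,600));cv2.imwrite('pics/s38z.png',np.clip(b*1.6,0,255).astype(np.uint8)[:,:,::-1])
C=cloud(e)[120:215,270:380].reshape(-1,3); C=C[(C[:,0]>.4)&(C[:,0]<.7)&(abs(C[:,1]-.03)<.12)]
# top edges of side walls: for tote xy frame, z near wall top
T=np.array([.546,.0325]);a=np.radians(-6.85);tx=np.array([np.cos(a),np.sin(a)]);ty=np.array([-tx[1],tx[0]])
r=(C[:,:2]-T); X=r@tx; Y=r@ty
for x0 in(-.08,-.05,-.03,.03,.05,.075):
    for y0 in (-.06,):
        m=(abs(X-x0)<.008)&(abs(Y-y0)<.004)&(C[:,2]>.1); 
        if m.sum()>2: print(x0,y0,m.sum(),np.percentile(C[m,2],[2,98]).round(4))
E
```

```text
now t 37.08 [0.547  0.033  0.1765] yaw_x 83.14 tilt 0.09 F [ 0.5  0.4 -6.6] open 0.127
turn shares -0.0
(0.5471, 0.0331, 0.16) shares [0.   0.   0.41] rows 0.4
-0.08 -0.06 87 [0.1644 0.2082]
-0.05 -0.06 96 [0.1649 0.2089]
-0.03 -0.06 103 [0.1634 0.208 ]
0.03 -0.06 91 [0.1642 0.2078]
0.05 -0.06 97 [0.1643 0.2078]
0.075 -0.06 94 [0.1638 0.2083]
```

View pics/s38z.png

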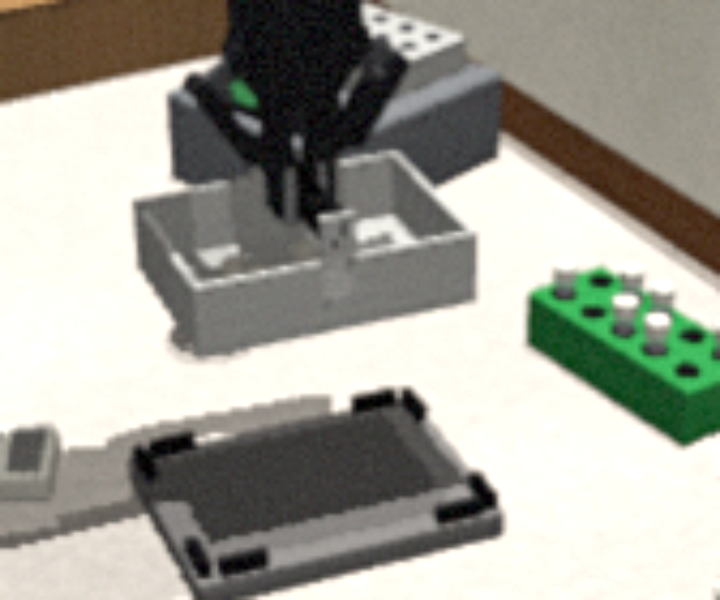

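Request:
step_arm(
  targets=[
    [[0,0,0,0,0],[0,0,0,0,0],[0,0,0,0,0],[0,0,0,0,0],[0,0,0,0,0],[0,0,0,0,0]],
  ],
)

```text
time: 37.63
eef_pos: [0.5475, 0.033, 0.1773]
tcp_rot: [0.748, 0.664, 0.0, 0.0]
contact_force: [0.0, 0.4, -5.7]
opening: 0.126
```

```bash
python3 - <<'E'
from h import *
go((.5471,.0331,.16)); s=get_state(); print(abs(s['dq']).max(), s['wrist_torque'].round(2))
e=grab('top','top39'); cv2.imwrite('pics/t39.png',e['pixels'][:,:,::-1])
f=grab('side','side39'); b=cv2.resize(f['pixels'][115:185,270:370],(800,560),interpolation=cv2.INTER_CUBIC);cv2.imwrite('pics/s39z.png',np.clip(b*1.8,0,255).astype(np.uint8)[:,:,::-1])
E
```

```text
now t 37.63 [0.5475 0.033  0.1773] yaw_x 83.14 tilt 0.0 F [ 0.   0.4 -5.7] open 0.126
(0.5471, 0.0331, 0.16) shares [ 0.   -0.01  0.43] rows 0.4
0.00808325394633405 [ 0.01 -0.01  0.06]
```

View pics/t39.png

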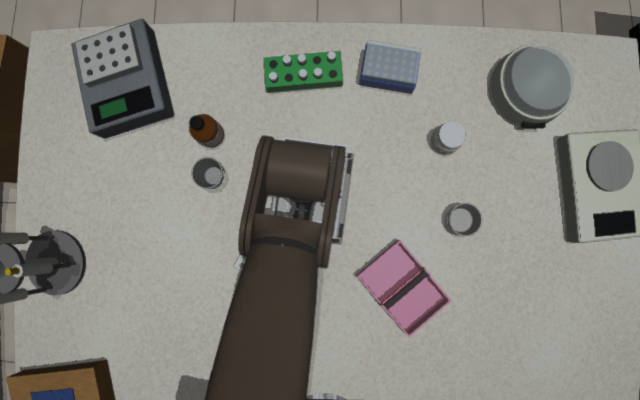

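View pics/s39z.png

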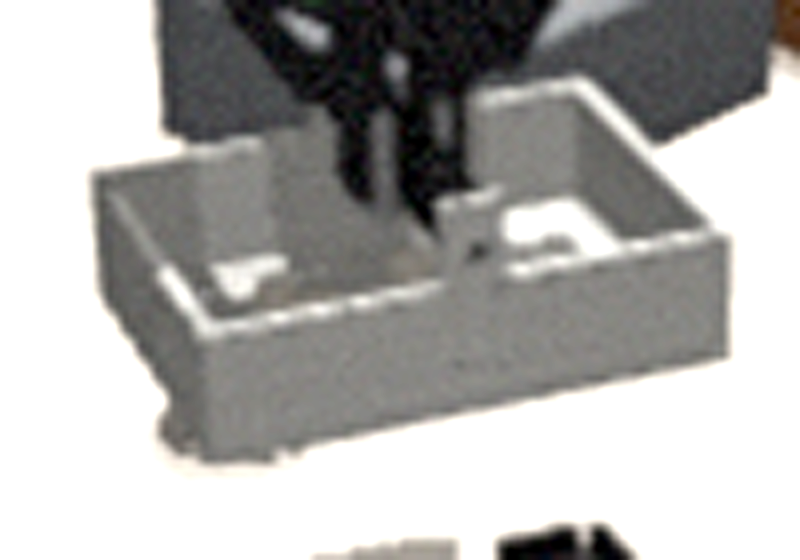

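```bash
python3 -c "
from plant import sign_off,get_state
print(sign_off()); s=get_state(); print(s['time'],s['eef_pos'],s['contact_force'])"
```

```text
the job is handed in; nothing more can be done
None
the job is handed in; nothing more can be done
```

The job is done and handed in at about 37.7 s of the 67 s. The balls are in the tote, the cup is back on the bench, and the arm is holding the tote above the dock.

**How it was done**
- **Tipping:** the interface cannot tilt the tool, so I held the cup by its rim. I swung it over the tote's far wall until the mouth pointed down and the balls rolled out.
- **Uprighting:** I laid the cup on the bench and gripped it again. I then stood it up by pressing its foot against the lid edge of the fixed blue tip box, and finished the turn on the bench.
- **Lifting:** I took the tote by its grip bar and raised it straight up.

**Last checks**
- **Balls:** the top view showed six in the tray just before the lift. With the tote up, the hand hides most of the tray, so I could not count them again. The wrist load of 5.7 N fits a loaded tote (about 5.2 N expected), and no stray balls show in either view.
- **Cup:** upright and empty at about (0.588, 0.257). That is 5 to 7 cm from where it started.
- **Tote:** underside about 0.164 m above the bench, so it was lifted about 14 cm. It is level: the bottom edge read 0.163–0.165 m along its length, and the joint speeds are near zero.
- **Bystanders:** the timer is hidden behind the arm in the last top view but was in place just after the lift. The bottle, jar, beaker and pink tote stand where they were.

**What went wrong or disagreed**
- The finger ends sit about 25 mm behind the reported TCP. Because of that, one early close went inside the cup and slid it about 16 mm; nothing spilled.
- The tote slid about 4 mm on the dock during the tipping.
- The wrist force briefly read 33 N as the cup first touched the box. The limit is 120 N, and it was the cup touching, not the gripper's body.

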